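# Pull the axle clip off the large trolley wheel

## Task

Take the hooked pick from its rest, hook it into the pull eye of the sprung clip on the larger trolley wheel, and pull the clip straight out of its groove until it is completely clear of the axle. Touch the clip only with the pick, not the fingers, and leave the smaller wheel's clip in place. Then gently lay the pick back on its rest or on the bench.

Things in the scene. Friction and masses are not known exactly. Their poses are not given: they have to be found in the camera images.
- pick_grip (a point): Hooked pick, about 90 g: centre of its wooden handle (110 mm long, 16 wide, 18 high), the place to grip. x runs along the handle to the hook, z up. A 6 mm steel shank goes on from the handle and bends down: the hook's leg is at x=110, its end at z=-43. Starts on a grey rest, centre 54 above the bench; its two open notches, 10 long, hold the handle at x=-41 and x=41; between them it is free.
- clip_eye (a point): Sprung steel clip on the LARGE wheel (125 mm across): centre of its pull eye's opening, 60 over the bench. Two jaws grip the axle at washer level; the eye, on the robot's side, is level and raised, 18 free below it: opening 28 long (away from the axle), 20 wide, bars 4. x points to the axle, 27 away when seated. Pulled level away from it with some 10 N, the clip snaps and is clear after 25.
- big_axle (a point): Centre of the top of the LARGE wheel's upright axle, 53 mm over the bench, 22 mm across. The wheel lies flat on a fixed 137 mm square steel plate, tyre top 36 and washer top 40 over the bench. The clip comes off in the level direction from this point to the clip's eye; the axle's end above the groove is wider than the groove.
- spare_eye (a point): Centre of the eye of the identical clip on the SMALL wheel (84 mm across, same axle and heights) beside the large one; it must stay seated. The wheels may be in either order, left or right. Also not needed: a straight scriber with a similar handle, lying on the bench.
There are look-alikes about, which are no part of the job. Of the things shaped like the part that bears pick_grip, the wooden one is meant. What is shaped like the part that bears clip_eye but green is not meant.

How it is judged:
By the outcome, as a careful person would: the job done as asked, in the order asked, and still so for the second after the job is handed in, with the robot touching nothing.
It also fails if it takes over 46 s, if anything falls off the work surface, if the arm or the gripper's body presses on something with over 40 N, if the wrist force passes 120 N, or if a joint passes its speed limit or range.

## Robot

A 6-joint arm with a two-finger parallel gripper is mounted at the origin on the work surface. World frame = base frame: x ahead of the robot, y to its left, z up, the work surface at z = 0. Lengths are in m, angles in rad, forces in N, time in s.
With the tool pointing down it reaches from about 0.3 to 1 m from the base axis. Payload 5.1 kg.
Tool frame: the origin (TCP) lies at the very end of the fingers, on their centre line; the grasp point (between the pads) lies robot.grip_point_offset behind it (robot.grip_point_offset is the distance from the TCP to the grasp point, in m); z points along the fingers, y is the direction in which the jaws open and shut (so a half turn about z gives the same grasp; the last joint's range is limited). The gripper opens to 95 mm and grips with 3 to 60 N. Pads are 20 mm wide; open, the fingers measure 119 mm over their backs; the gripper's body (75 mm by 180 mm) begins 59 mm behind the grasp point.
Start: joints at [1.165, 0.124, 1.65, -0, 1.367, -0.083], TCP at [0.206, 0.616, 0.182] pointing down, gripper open.
Joint ranges: [-2.61, 2.61], [-1.02, 2.33], [0.03, 2.71], [-1.35, 4.49], [0.32, 2.68], [-2.91, 2.91]. Speed limits (rad/s): [2.57, 2.57, 3.14, 3.14, 3.14, 3.14].

## Interface

Orientations are given as a unit quaternion [x, y, z, w].
In Python, from plant import robot gives the robot as it stands.
- The arm moves only by the tool jog_arm, never from a script. Its argument "deltas" is a list of rows, each an object with "linear": the shift along the tool's x, y, z in mm, a list of three; "delta_rot": the turn, a rotation vector about the tool's x, y, z in rad, a list of three; "jaw": the closure, from 0 (fully open) to 1 (shut). A call has exactly 5 rows; each row is the pose to reach, as a shift and turn from the pose measured when the call began, along the tool's axes at that moment; what a row does not reach only later rows make up. A row lasts 1/12 s, in which the tool goes at most 41.7 mm and 7.16 degrees, less where a joint would pass 70% of its speed; a pose out of reach is approached as far as the arm can. A call with a gripper value outside its range is refused whole. The fingers move at their own pace and stop on an object; "grip_force" is the grip in N (left out, the last holds). Time passes only in rows, so rows that repeat a pose let the fingers close, or fill a call up. It gives the time, the measured TCP pose, the force and the opening at its end, in the units of the state.
- robot.get_state(): the state, without advancing time (a new reading comes with each control period).
- robot.read_camera(name): name is "scene" or "side" or "wrist"; returns a dict with "img" (400x640x3 uint8, red, green, blue), "range_z" (400x640 float32, m along the optical axis (not along the pixel's ray), 0 where there is no reading), "K" (3x3 intrinsics, pixels), "world_from_camera" (4x4, takes a point from camera to world coordinates). Camera axes: x right, y up, looking along -z (the intrinsics and any distortion apply to the point x, -y, -z); pixel columns grow to the right and rows downward; lengths in m; the calibration is good to about 2 mm. The wrist camera is an equidistant fisheye: a pixel r from the principal point sees the ray r / f radians off the axis. A picture is of the moment at which its call begins.
- robot.finish_job(): hands the job in, once; it reports no verdict.
The state is a dict: "time": time; "qpos": joint angles; "joint_vel": joint speeds; "tau": joint torques, N m; "eef_pos": TCP position; "tool_rot": TCP orientation; "wrist_force": force on the tool from outside, world axes, zero at the start; "wrist_torque": the same for the moment, N m; "grip_width": finger opening in m.
Only numpy, scipy, OpenCV 4.12 (cv2) and the standard library are available. Lean on these libraries where they do the work, as an engineer would, in place of code of your own. Each camera call takes 0.05 s, during which the arm holds its last target.

## Working session

There is one attempt and no reset: what is moved stays moved. The work goes in short steps, Python scripts to look and compute and a tool call to move; the robot and the scene stay as the last step left them, time stands still between calls to the robot, and variables do not carry over. Pictures are saved under pics/ and viewed, and the job is handed in when it is done.

Besides the shell and the picture viewer there is one more tool, called as name(argument=value, ...) on one line, values as JSON. jog_arm: Moves the arm, as the interface text tells. Its arguments: {"type":"object","properties":{"deltas":{"type":"array","items":{"type":"object","properties":{"linear":{"type":"array","items":{"type":"number"}},"delta_rot":{"type":"array","items":{"type":"number"}},"jaw":{"type":"number"}}}},"grip_force":{"type":"number"}},"required":["deltas"]}

```bash
mkdir -p pics; ls
cat > h.py <<'E'
import numpy as np, cv2
from plant import robot
def shot(n):
    c=robot.read_camera(n); np.savez('pics/%s.npz'%n,**c); return c
def save(img,fn): cv2.imwrite('pics/'+fn,cv2.cvtColor(img,cv2.COLOR_RGB2BGR))
E
python3 - <<'E'
from h import *
s=robot.get_state(); print(s, robot.grip_point_offset)
for n in ['scene','side','wrist']:
    c=shot(n); save(c['img'],n+'1.png'); print(n,c['K'],c['world_from_camera'].round(3))
E
```

```text
pics
{'time': 0.0, 'qpos': array([ 1.16542956e+00,  1.24512016e-01,  1.65166753e+00, -4.20588643e-05,
        1.36749195e+00, -8.26044471e-02]), 'joint_vel': array([-0.00080657, -0.00115423, -0.00048838,  0.00094048, -0.0005973 ,
        0.001271  ]), 'tau': array([-3.05870763e-04, -4.17616403e+01, -3.59925377e+01,  7.73799350e-02,
        4.93691058e-02, -1.88087738e-04]), 'eef_pos': array([0.20593432, 0.61576768, 0.18078647]), 'tool_rot': array([ 1.60677277e-01,  9.87006450e-01, -1.01361118e-03, -2.31113192e-04]), 'wrist_force': array([-0.47183635, -0.85516629,  0.42613644]), 'wrist_torque': array([-0.04251893, -0.01308322, -0.00496717]), 'grip_width': 0.09479924899160584} 0.0188
scene [[514.55409132   0.         308.27993477]
 [  0.         514.55409132 197.76840488]
 [  0.           0.           1.        ]] [[ 0.38  -0.56   0.736  1.223]
 [ 0.925  0.248 -0.288 -0.276]
 [-0.022  0.791  0.612  0.682]
 [ 0.     0.     0.     1.   ]]
side [[374.01041556   0.         325.88176835]
 [  0.         374.01041556 197.68154611]
 [  0.           0.           1.        ]] [[ 0.915  0.303 -0.265  0.282]
 [-0.403  0.689 -0.603 -0.457]
 [-0.     0.659  0.752  0.66 ]
 [ 0.     0.     0.     1.   ]]
wrist [[309.70691629   0.         320.84806156]
 [  0.         309.70691629 194.82393081]
 [  0.           0.           1.        ]] [[ 0.316 -0.912 -0.262  0.132]
 [ 0.949  0.303  0.09   0.641]
 [-0.002 -0.277  0.961  0.384]
 [ 0.     0.     0.     1.   ]]
```

View pics/scene1.png

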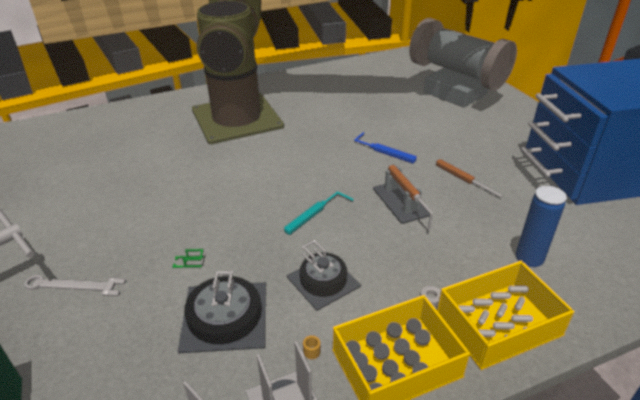

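View pics/side1.png

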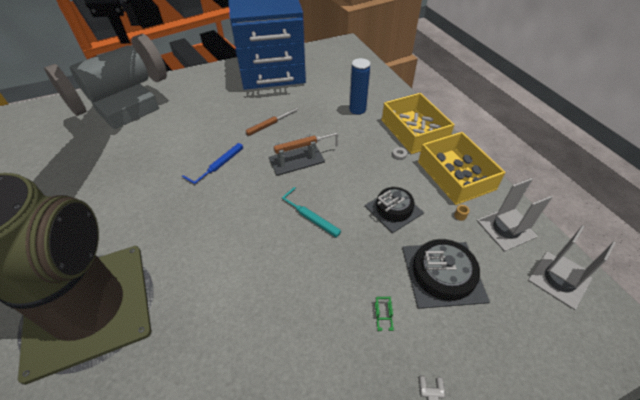

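View pics/wrist1.png

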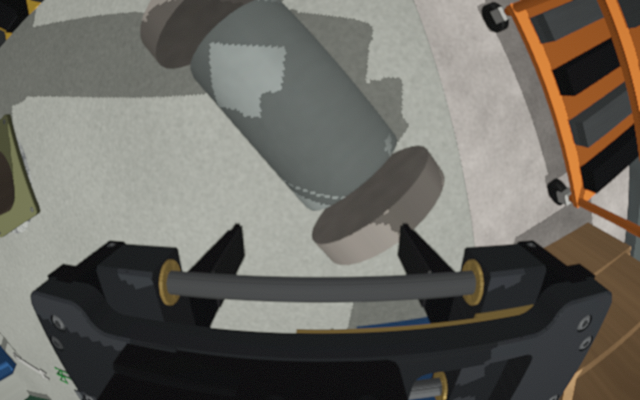

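The scene view shows the wooden pick on its rest around (405,183), with its hook near (429,225). The large wheel is at (222,305), its clip eye at (222,280), and the small wheel at (322,270). The side view shows the same things: pick at (295,145), large wheel at (447,265). Next I'll zoom in.

Run:
```python
from h import *
def crop(n,r,s):
    c=np.load('pics/%s.npz'%n); x0,y0,x1,y1=r
    return cv2.resize(c['img'][y0:y1,x0:x1],None,fx=s,fy=s,interpolation=cv2.INTER_CUBIC)
save(crop('scene',(170,255,275,355),6),'c1.png')
save(crop('scene',(365,155,445,240),7),'c2.png')
save(crop('side',(395,225,495,310),6),'c3.png')
save(crop('side',(260,120,350,180),8),'c4.png')
```

```text
(no output)
```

View pics/c1.png

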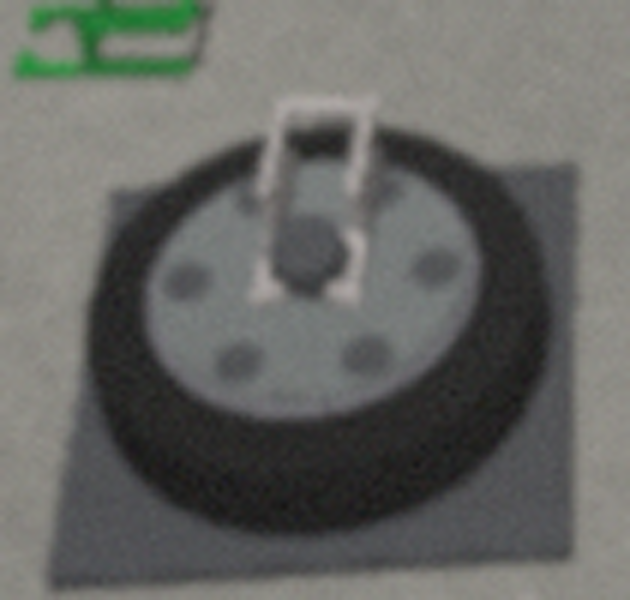

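View pics/c2.png

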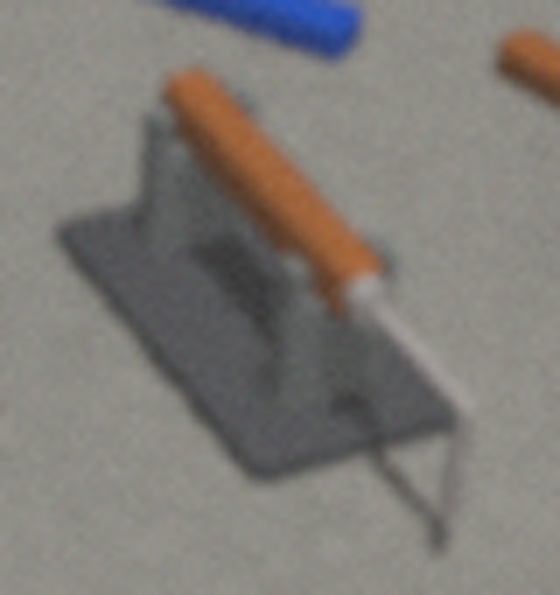

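View pics/c3.png

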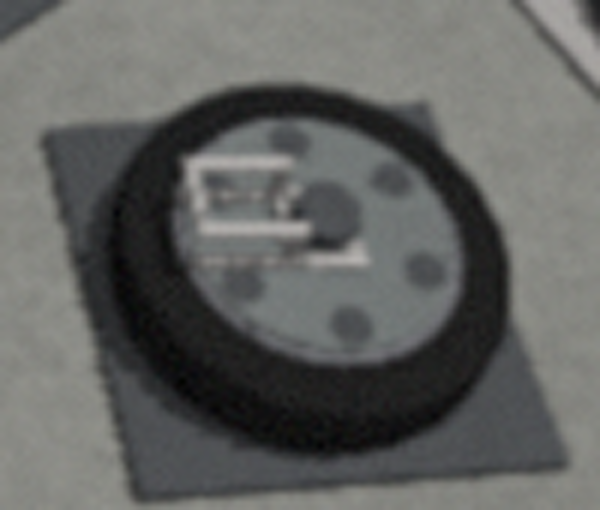

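View pics/c4.png

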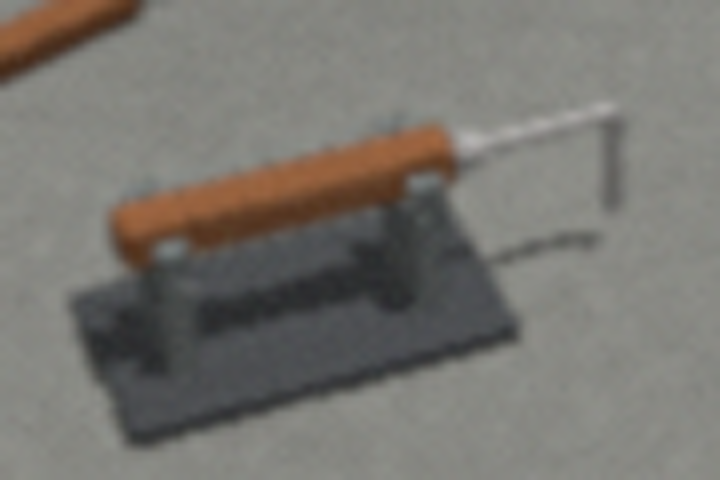

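```bash
cat >> h.py <<'E'
def cam(n): return dict(np.load('pics/%s.npz'%n))
def ray(c,u,v):
    K=c['K'];T=c['world_from_camera']; d=np.array([(u-K[0,2])/K[0,0],-(v-K[1,2])/K[1,1],-1]); return T[:3,3],T[:3,:3]@d
def onz(c,u,v,z):
    o,d=ray(c,u,v); return o+d*(z-o[2])/d[2]
def two(a,b,p,q):
    o1,d1=ray(a,*p);o2,d2=ray(b,*q)
    s=np.linalg.lstsq(np.c_[d1,-d2],o2-o1,rcond=None)[0]; P,Q=o1+s[0]*d1,o2+s[1]*d2
    return (P+Q)/2,np.linalg.norm(P-Q)
def cloud(c):
    K=c['K'];T=c['world_from_camera'];v,u=np.mgrid[:400,:640];z=c['range_z']
    P=np.stack([(u-K[0,2])/K[0,0]*z,-(v-K[1,2])/K[1,1]*z,-z],-1)
    return P@T[:3,:3].T+T[:3,3]
E
python3 - <<'E'
from h import *
np.set_printoptions(precision=4,suppress=True)
a,b=cam('scene'),cam('side')
def pc(x,y,o,s): return (o[0]+(x+.5)/s-.5,o[1]+(y+.5)/s-.5)
A=lambda x,y:pc(x,y,(170,255),6); B=lambda x,y:pc(x,y,(395,225),6)
A2=lambda x,y:pc(x,y,(365,155),7); B2=lambda x,y:pc(x,y,(260,120),8)
print('axle',onz(a,*A(308,247),.053),onz(b,*B(332,208),.053),two(a,b,A(308,247),B(332,208)))
print('outerbar',onz(a,*A(327,105),.062),onz(b,*B(198,196),.062),two(a,b,A(327,105),B(198,196)))
for n,p,q in [('cornL',A(282,105),B(192,162)),('cornR',A(374,105),B(205,228))]: print(n,onz(a,*p,.062),onz(b,*q,.062),onz(b,*B(192,162),.062),two(a,b,p,q))
print('hooktip',two(a,b,A2(440,545),B2(612,208)),onz(a,*A2(440,545),.011),onz(b,*B2(612,208),.011))
print('bend',two(a,b,A2(465,415),B2(612,108)),onz(a,*A2(465,415),.054))
for n,c in (('scene',a),('side',b)):
    h=cv2.cvtColor(c['img'],cv2.COLOR_RGB2HSV); m=cv2.inRange(h,(3,110,70),(18,255,255))
    k,l,st,ce=cv2.connectedComponentsWithStats(m); P=cloud(c)
    for i in range(1,k):
        if st[i,4]>150:
            Q=P[(l==i)&(c['range_z']>0)]; 
            (cx,cy),wh,ang=cv2.minAreaRect((Q[Q[:,2]>.0][:,:2]*1000).astype(np.float32))
            print(n,st[i],Q.mean(0),np.median(Q[:,2]),np.percentile(Q[:,2],[2,98]),'rect',cx,cy,wh,ang)
            mu=Q[:,:2].mean(0);print(np.linalg.svd(Q[:,:2]-mu,full_matrices=False)[2][0])
E
```

```text
axle [ 0.6473 -0.2063  0.053 ] [ 0.6481 -0.2066  0.053 ] (array([ 0.6478, -0.2065,  0.0535]), np.float64(0.00038641255348717383))
outerbar [ 0.607  -0.1892  0.062 ] [ 0.6072 -0.1899  0.062 ] (array([ 0.6072, -0.1895,  0.062 ]), np.float64(0.0007455256322200441))
cornL [ 0.602  -0.2007  0.062 ] [ 0.6125 -0.1787  0.062 ] [ 0.6125 -0.1787  0.062 ] (array([ 0.6073, -0.1931,  0.072 ]), np.float64(0.018227661726532823))
cornR [ 0.6123 -0.1771  0.062 ] [ 0.6027 -0.2005  0.062 ] [ 0.6125 -0.1787  0.062 ] (array([ 0.6077, -0.1856,  0.0525]), np.float64(0.0202252401190501))
hooktip (array([0.6085, 0.2144, 0.0104]), np.float64(0.005913649647272814)) [0.6114 0.2104 0.011 ] [0.6088 0.218  0.011 ]
bend (array([0.6071, 0.2157, 0.0538]), np.float64(0.0017788280447530698)) [0.6081 0.2144 0.054 ]
scene [  31    0  168   45 2825] [-0.4803 -0.2541  0.1707] 0.17157673917537342 [0.1231 0.2352] rect -471.97381591796875 -210.34173583984375 (26.20437240600586, 474.5205993652344) 0.24714317917823792
[-0.0264  0.9997]
scene [261   0  41  11 162] [-0.5104  0.3106  0.1221] 0.13445963029922214 [-0.0524  0.1519] r
[... 1078 characters left out ...]
0.8627 -0.5057]
side [192  43  25  20 210] [ 0.486   1.9497 -0.5331] -0.5351023669923474 [-0.5424 -0.5103] rect 0.0 0.0 (0.0, 0.0) 0.0
[ 0.1688 -0.9856]
side [161  52  23  18 225] [ 0.2791  1.9269 -0.5339] -0.5351601847833254 [-0.5417 -0.5213] rect 0.0 0.0 (0.0, 0.0) 0.0
[ 0.1595 -0.9872]
side [247 117  30  18 183] [0.4544 0.377  0.0121] 0.013133382793647397 [0.0041 0.0177] rect 455.08343505859375 378.3708190917969 (94.95697021484375, 14.013908386230469) 17.914186477661133
[-0.9557 -0.2943]
side [274 136  43  17 280] [0.4945 0.2143 0.0591] 0.060624948738040474 [0.049  0.0645] rect 496.4691162109375 215.9792938232422 (14.739930152893066, 106.98468780517578) 88.05668640136719
[-0.9997  0.0231]
```

```bash
cat >> h.py <<'E'
from scipy.spatial.transform import Rotation as R
def delta(pos,yaw):
    "pos TCP target m, yaw deg of tool x, tool straight down"
    s=robot.get_state(); R0=R.from_quat(s['tool_rot']); 
    y=np.radians(yaw); x=np.array([np.cos(y),np.sin(y),0]); z=np.array([0,0,-1.]); M=np.c_[x,np.cross(z,x),z]
    print('t',round(s['time'],2),'pos',s['eef_pos'].round(4),'yaw',np.degrees(np.arctan2(*R0.as_matrix()[1::-1,0])).round(2),'w',round(float(s['grip_width']),4),'F',s['wrist_force'].round(1),'q',s['qpos'].round(2))
    print('lin mm',(R0.inv().apply(np.array(pos)-s['eef_pos'])*1000).round(1),'rot',(R0.inv()*R.from_matrix(M)).as_rotvec().round(4))
E
python3 - <<'E'
from h import *
np.set_printoptions(precision=4,suppress=True)
delta((.497,.2163,.16),178.4)
for n in ('scene','side'):
    c=cam(n);P=cloud(c);P=P[c['range_z']>0]
    for x0 in np.arange(0,.8,.1):
        print(n,x0.round(1),[ (lambda q: round(float(q.max()),2) if len(q) else None)(P[(P[:,0]>=x0)&(P[:,0]<x0+.1)&(P[:,1]>=y)&(P[:,1]<y+.1)&(P[:,2]<1)][:,2]) for y in np.arange(-.4,.8,.1)])
a=cam('scene');h=cv2.cvtColor(a['img'],cv2.COLOR_RGB2HSV);m=cv2.inRange(h,(50,120,60),(75,255,255));m[:,:150]=0;m[:220]=0;P=cloud(a)[m>0];print('green',P.min(0),P.max(0))
E
```

```text
t 0.15 pos [0.206  0.6159 0.1811] yaw 161.51 w 0.0949 F [-0.8 -0.3 -0. ] q [ 1.17  0.12  1.65 -0.    1.37 -0.08]
lin mm [-402.7 -286.6   21.5] rot [-0.0016 -0.0004 -0.2949]
scene 0.0 [0.01, 0.01, 0.02, 0.3, 0.3, 0.02, 0.01, 0.01, 0.01, 0.19, 0.18, None, None]
scene 0.1 [0.01, 0.01, 0.01, 0.22, 0.25, 0.01, 0.01, 0.01, 0.01, 0.3, 0.17, 0.01, -0.0]
scene 0.2 [0.01, 0.01, 0.01, 0.01, 0.01, 0.01, 0.02, 0.01, 0.01, 0.3, 0.3, 0.17, -0.0]
scene 0.3 [0.01, 0.01, 0.01, 0.0, 0.01, 0.01, 0.02, 0.02, 0.01, 0.01, 0.01, 0.0, None]
scene 0.4 [0.01, 0.03, 0.01, 0.02, 0.02, 0.01, 0.07, 0.02, 0.02, 0.22, 0.22, 0.22, None]
scene 0.5 [0.01, 0.04, 0.06, 0.06, 0.0, 0.03, 0.07, 0.02, 0.02, 0.22, 0.22, 0.22, None]
scene 0.6 [0.01, 0.07, 0.06, 0.07, 0.04, 0.01, 0.06, 0.0, 0.0, 0.22, 0.22, -0.74, -0.74]
scene 0.7 [0.01, 0.04, 0.04, 0.06, 0.06, 0.06, 0.06, 0.15, 0.0, 0.0, 0.0, -0.74, -0.74]
side 0.0 [None, 0.0, 0.01, 0.3, 0.3, 0.01, 0.0, 0.0, 0.0, 0.19, 0.18, 0.0, None]
side 0.1 [None, 0.0, 0.0, 0.01, 0.24, 0.0, 0.0, 0.0, 0.0, 0.33, 0.17, 0.16, None]
side 0.2 [None, 0.0, 0.0, 0.0, 0.0, 0.0, 0.02, 0.01, 0.0, 0.33, 0.28, 0.0, -0.0]
side 0.3 [0.0, 0.0, 0.0, 0.0, 0.0, 0.0, 0.02, 0.02, 0.0, 0.0, 0.0, 0.0, -0.0]
side 0.4 [0.01, 0.02, 0.0, 0.02, 0.02, 0.01, 0.07, 0.02, 0.01, 0.22, 0.22, 0.22, -0.0]
side 0.5 [0.01, 0.04, 0.04, 0.06, 0.01, 0.06, 0.06, 0.02, 0.01, 0.22, 0.22, 0.22, None]
side 0.6 [0.0, 0.06, 0.06, 0.06, 0.04, 0.0, 0.06, 0.0, 0.0, 0.22, 0.22, None, None]
side 0.7 [0.01, 0.04, 0.04, 0.06, 0.06, 0.06, 0.06, 0.15, 0.0, 0.0, 0.0, 0.0, -0.0]
green [ 0.4744 -0.276   0.0017] [ 1.2229 -0.2072  0.6821]
```

Run:
```python
from h import *
np.set_printoptions(precision=3,suppress=True)
def proj(c,p):
    T=np.linalg.inv(c['world_from_camera']);q=T[:3,:3]@p+T[:3,3];K=c['K'];return K[0,2]+K[0,0]*q[0]/-q[2],K[1,2]-K[1,1]*q[1]/-q[2]
a,b=cam('scene'),cam('side')
for z in (.18,.3): print(proj(a,np.array([.206,.616,z])),proj(b,np.array([.206,.616,z])))
P=cloud(a);Q=cloud(b)
for u,v in [(425,35),(465,55),(495,60),(465,80),(440,30)]: print('scene',u,v,P[v,u])
for u,v in [(70,90),(110,75),(150,55),(130,105)]: print('side',u,v,Q[v,u])
save(cv2.resize(a['img'][0:120,380:540],None,fx=4,fy=4),'g1.png')
```

```text
(np.float64(484.2960563112716), np.float64(43.48261816890704)) (np.float64(135.72692431103584), np.float64(46.14592430350265))
(np.float64(493.64836199163165), np.float64(-5.025754871580972)) (np.float64(116.5962430630405), np.float64(-2.0396000556701495))
scene 425 35 [0.032 0.554 0.154]
scene 465 55 [0.17  0.591 0.14 ]
scene 495 60 [0.252 0.619 0.153]
scene 465 80 [0.146 0.625 0.053]
scene 440 30 [0.058 0.584 0.172]
side 70 90 [0.033 0.525 0.146]
side 110 75 [0.123 0.574 0.138]
side 150 55 [0.232 0.605 0.155]
side 130 105 [0.138 0.567 0.047]
```

View pics/g1.png

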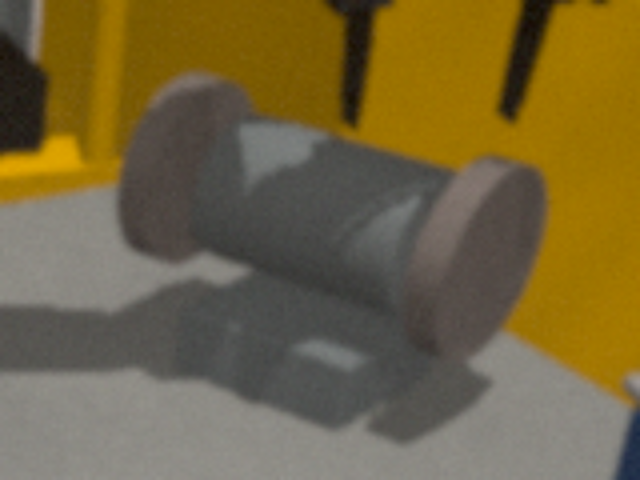

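The open fingers sit right over a bench grinder, and the scene picture shows its wheel tops at about 0.17–0.19 m. I'll lift straight up before going across.

jog_arm(deltas=[{"linear": [0, 0, -40], "delta_rot": [0, 0, 0], "jaw": 0.2}, {"linear": [0, 0, -80], "delta_rot": [0, 0, 0], "jaw": 0.3}, {"linear": [0, 0, -110], "delta_rot": [0, 0, 0], "jaw": 0.4}, {"linear": [-32, -23, -110], "delta_rot": [0, 0, -0.05], "jaw": 0.4}, {"linear": [-64, -46, -110], "delta_rot": [0, 0, -0.1], "jaw": 0.4}], grip_force=60)

```text
time: 0.57
eef_pos: [0.2523, 0.5533, 0.2943]
tool_rot: [0.108, 0.994, 0.002, 0.001]
wrist_force: [1.6, 0.5, -1.3]
grip_width: 0.0674
```

```bash
python3 -c "
from h import *
delta((.497,.2163,.16),178.4)"
```

```text
t 0.57 pos [0.2523 0.5533 0.2943] yaw 167.57 w 0.0674 F [ 1.6  0.5 -1.3] q [ 1.05 -0.02  1.61 -0.    1.54 -0.3 ]
lin mm [-311.3 -276.9  133.8] rot [ 0.0033  0.0016 -0.189 ]
```

jog_arm(deltas=[{"linear": [-30, -28, 0], "delta_rot": [0, 0, -0.04], "jaw": 0.4}, {"linear": [-60, -55, 0], "delta_rot": [0, 0, -0.08], "jaw": 0.4}, {"linear": [-90, -82, 20], "delta_rot": [0, 0, -0.12], "jaw": 0.4}, {"linear": [-118, -106, 35], "delta_rot": [0, 0, -0.16], "jaw": 0.4}, {"linear": [-146, -130, 50], "delta_rot": [0, 0, -0.189], "jaw": 0.4}])

```text
time: 0.98
eef_pos: [0.3676, 0.3935, 0.2434]
tool_rot: [0.013, 1.0, 0.002, 0.001]
wrist_force: [1.2, 0.7, 0.2]
grip_width: 0.0573
```

```bash
python3 -c "
from h import *
delta((.497,.2163,.12),178.4)"
```

```text
t 0.98 pos [0.3676 0.3935 0.2434] yaw 178.52 w 0.0573 F [1.2 0.7 0.2] q [ 0.72 -0.16  1.83  0.    1.47 -0.83]
lin mm [-133.6 -174.2  123.1] rot [0.0035 0.0024 0.0021]
```

jog_arm(deltas=[{"linear": [-23, -30, 15], "delta_rot": [0, 0, 0], "jaw": 0.4}, {"linear": [-48, -63, 35], "delta_rot": [0, 0, 0], "jaw": 0.4}, {"linear": [-74, -96, 60], "delta_rot": [0.001, 0.001, 0.001], "jaw": 0.4}, {"linear": [-99, -129, 80], "delta_rot": [0.002, 0.002, 0.002], "jaw": 0.4}, {"linear": [-121, -158, 100], "delta_rot": [0.0035, 0.0024, 0.002], "jaw": 0.4}])

```text
time: 1.4
eef_pos: [0.4769, 0.2428, 0.1501]
tool_rot: [0.014, 1.0, 0.0, 0.0]
wrist_force: [0.9, 1.3, 0.9]
grip_width: 0.0571
```

jog_arm(deltas=[{"linear": [-12, -15, 0], "delta_rot": [0, 0, 0], "jaw": 0.4}, {"linear": [-12, -15, 10], "delta_rot": [0, 0, 0], "jaw": 0.4}, {"linear": [-12, -15, 20], "delta_rot": [0, 0, 0], "jaw": 0.4}, {"linear": [-12, -15, 20], "delta_rot": [0, 0, 0], "jaw": 0.4}, {"linear": [-12, -15, 20], "delta_rot": [0, 0, 0], "jaw": 0.4}])

```text
time: 1.82
eef_pos: [0.4873, 0.2282, 0.1292]
tool_rot: [0.013, 1.0, -0.0, -0.001]
wrist_force: [0.2, -0.5, -0.2]
grip_width: 0.0571
```

Run:
```python
from h import *
delta((.497,.2163,.0355),178.4)
c=shot('wrist'); save(c['img'],'w2.png')
```

```text
t 1.82 pos [0.4873 0.2282 0.1292] yaw 178.48 w 0.0571 F [ 0.2 -0.5 -0.2] q [ 0.34 -0.08  1.95  0.    1.28 -1.21]
lin mm [-10.2 -11.6  93.7] rot [-0.0003 -0.0015  0.0014]
```

View pics/w2.png

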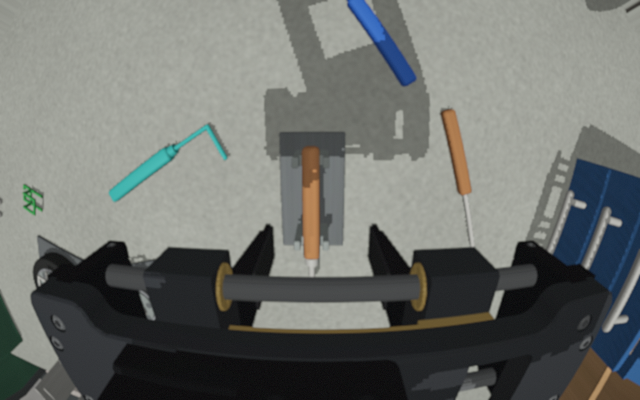

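The handle runs vertically in the wrist view, from (311,150) to (311,258), between the fingers and a bit left of centre. That agrees with the 11 mm offset still to make up, so I'll centre over it and go down.

jog_arm(deltas=[{"linear": [-10, -11.5, 5], "delta_rot": [0, 0, 0], "jaw": 0.4}, {"linear": [-10, -11.5, 25], "delta_rot": [0, 0, 0], "jaw": 0.4}, {"linear": [-10, -11.5, 50], "delta_rot": [0, 0, 0], "jaw": 0.4}, {"linear": [-10, -11.5, 75], "delta_rot": [0, 0, 0], "jaw": 0.4}, {"linear": [-10, -11.5, 93], "delta_rot": [0, 0, 0], "jaw": 0.4}])

```text
time: 2.28
eef_pos: [0.4967, 0.2177, 0.036]
tool_rot: [0.012, 1.0, 0.0, -0.0]
wrist_force: [-0.5, 0.3, 1.0]
grip_width: 0.0572
```

jog_arm(deltas=[{"linear": [0, 0, 1], "delta_rot": [0, 0, 0], "jaw": 0.4}, {"linear": [0, 0, 1], "delta_rot": [0, 0, 0], "jaw": 0.5}, {"linear": [0, 0, 1], "delta_rot": [0, 0, 0], "jaw": 0.6}, {"linear": [0, 0, 1], "delta_rot": [0, 0, 0], "jaw": 0.7}, {"linear": [0, 0, 1], "delta_rot": [0, 0, 0], "jaw": 0.75}])

```text
time: 2.7
eef_pos: [0.4981, 0.2184, 0.0371]
tool_rot: [0.012, 1.0, 0.001, 0.002]
wrist_force: [-0.4, 0.8, -0.2]
grip_width: 0.0354
```

Run:
```python
from h import *
delta((.497,.2163,.0355),178.4)
c=shot('side'); save(cv2.resize(c['img'][80:220,200:400],None,fx=4,fy=4),'s2.png')
```

```text
t 2.7 pos [0.4981 0.2184 0.0371] yaw 178.63 w 0.0354 F [-0.4  0.8 -0.2] q [ 0.31  0.03  2.01  0.    1.1  -1.23]
lin mm [ 1.  -2.2  1.6] rot [0.0015 0.0032 0.004 ]
```

View pics/s2.png

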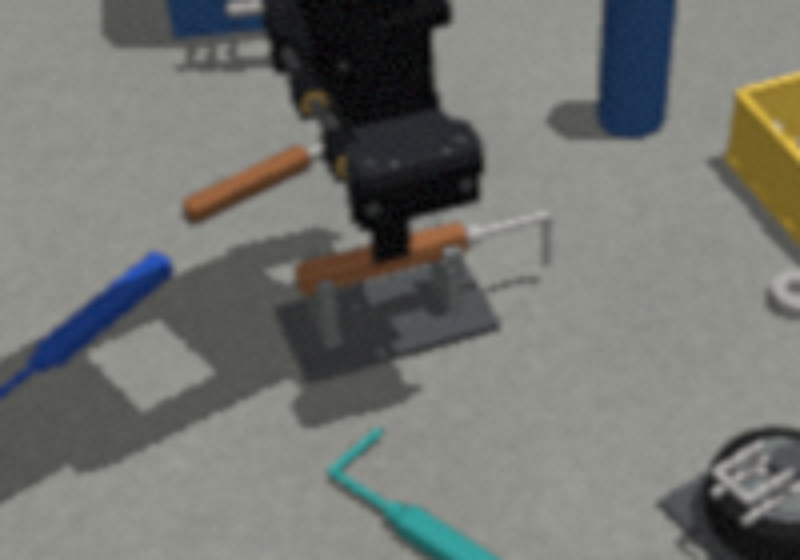

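In the side crop, the finger is across the middle of the handle at about (390,250), between the two notches. I'll trim the y offset and close.

jog_arm(deltas=[{"linear": [0.5, -2, 1], "delta_rot": [0, 0, 0.003], "jaw": 0.75}, {"linear": [0.5, -2, 1.5], "delta_rot": [0, 0.001, 0.003], "jaw": 0.85}, {"linear": [0.5, -2, 1.5], "delta_rot": [0, 0.001, 0.003], "jaw": 0.95}, {"linear": [0.5, -2, 1.5], "delta_rot": [0, 0.001, 0.003], "jaw": 1}, {"linear": [0.5, -2, 1.5], "delta_rot": [0, 0.001, 0.003], "jaw": 1}], grip_force=60)

```text
time: 3.17
eef_pos: [0.4973, 0.2162, 0.0353]
tool_rot: [0.014, 1.0, 0.001, 0.001]
wrist_force: [-1.2, -0.3, 0.4]
grip_width: 0.0032
```

jog_arm(deltas=[{"linear": [0, 0, 0], "delta_rot": [0, 0, 0], "jaw": 1}, {"linear": [0, 0, 0], "delta_rot": [0, 0, 0], "jaw": 1}, {"linear": [0, 0, -5], "delta_rot": [0, 0, 0], "jaw": 1}, {"linear": [0, 0, -20], "delta_rot": [0, 0, 0], "jaw": 1}, {"linear": [0, 0, -40], "delta_rot": [0, 0, 0], "jaw": 1}])

```text
time: 3.58
eef_pos: [0.4957, 0.2156, 0.074]
tool_rot: [0.014, 1.0, -0.0, -0.001]
wrist_force: [-0.2, -0.5, -0.5]
grip_width: 0.0002
```

Run:
```python
from h import *
delta((.5219,-.1518,.130),156.5)
```

```text
t 3.58 pos [0.4957 0.2156 0.074 ] yaw 178.43 w 0.0002 F [-0.2 -0.5 -0.5] q [ 0.31 -0.02  1.99  0.    1.18 -1.23]
lin mm [ -36.1 -366.6  -56. ] rot [-0.0005 -0.0023  0.3828]
```

The fingers shut to zero, so the handle was missed. I'll look before doing anything else.

Run:
```python
from h import *
for n,s in (('side',(slice(80,220),slice(200,400))),('scene',(slice(100,240),slice(320,520)))):
    c=shot(n); save(cv2.resize(c['img'][s],None,fx=4,fy=4),n+'3.png')
c=shot('wrist'); save(c['img'],'w3.png')
```

```text
(no output)
```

View pics/side3.png

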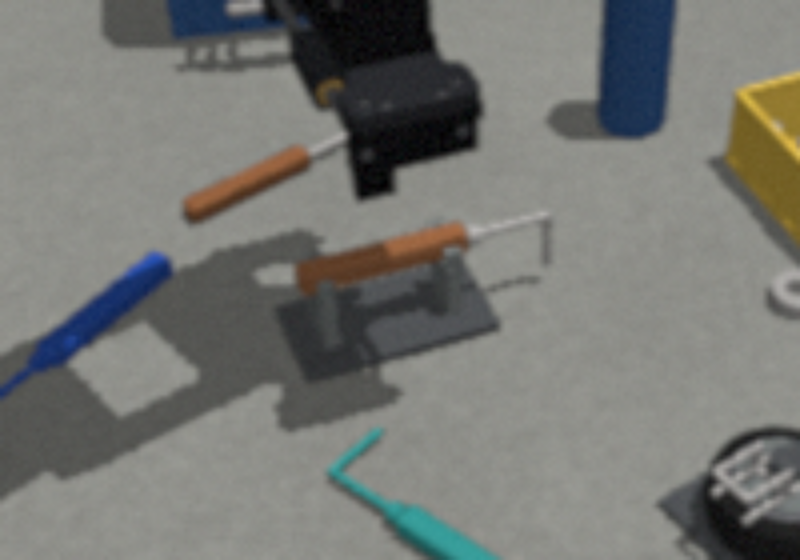

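View pics/scene3.png

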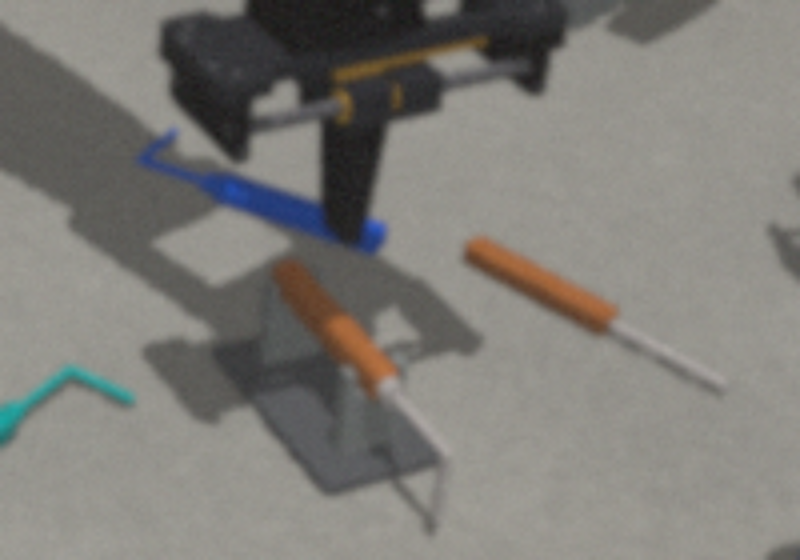

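View pics/w3.png

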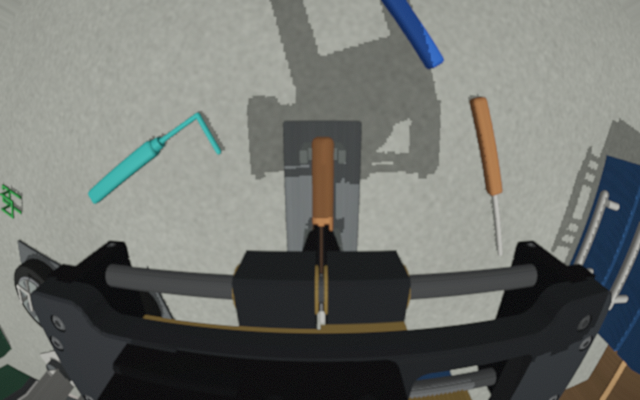

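Run:
```python
from h import *
def proj(c,p):
    T=np.linalg.inv(c['world_from_camera']);q=T[:3,:3]@np.array(p)+T[:3,3];K=c['K'];return np.round([K[0,2]+K[0,0]*q[0]/-q[2],K[1,2]-K[1,1]*q[1]/-q[2]],1)
np.set_printoptions(precision=4,suppress=True)
a,b=cam('scene'),cam('side')
p=[.4957,.2156,.074]
print('tip proj side',proj(b,p),'crop',(proj(b,p)-[200,80])*4,'scene',proj(a,p),(proj(a,p)-[320,100])*4)
# observed tip: side crop (372,195), scene crop (347,240)
pc=lambda x,y,o:(o[0]+(x+.5)/4-.5,o[1]+(y+.5)/4-.5)
print(two(a,b,pc(347,242,(320,100)),pc(374,193,(200,80))))
P=cloud(a);print('scene tip depth',P[158,406],P[155,406]);Q=cloud(b);print('side',Q[126,293],Q[122,293])
```

```text
tip proj side [294.5 138.7] crop [378.  234.8] scene [402.1 174. ] [328.4 296. ]
(array([0.4957, 0.2211, 0.1047]), np.float64(0.003450652716507843))
scene tip depth [0.5076 0.2125 0.121 ] [0.5084 0.2112 0.1288]
side [0.4933 0.2113 0.116 ] [0.4699 0.1349 0.188 ]
```

Run:
```python
from h import *
np.set_printoptions(precision=4,suppress=True)
b=cam('side');a=cam('scene')
o,d=ray(b,200+391/4,80+258/4)
for y in (.19,.20,.21): print(o+d*(y-o[1])/d[1])
# black gripper points near TCP axis now
for c in (a,b):
    P=cloud(c);m=(c['img'].max(2)<60)&(abs(P[...,0]-.4957)<.03)&(abs(P[...,1]-.2156)<.03)&(P[...,2]>.07)&(P[...,2]<.3)
    print(m.sum(),np.percentile(P[m][:,2],[0,1,5,20]),P[m][np.argsort(P[m][:,2])[:6]])
w=cam('wrist');print(w['world_from_camera'].round(4));print(robot.get_state()['eef_pos'])
```

```text
[0.4945 0.19   0.0763]
[0.4978 0.2    0.0673]
[0.501  0.21   0.0583]
1115 [0.1148 0.1189 0.1326 0.1645] [[0.5074 0.2178 0.1148]
 [0.5062 0.2208 0.1156]
 [0.5031 0.2135 0.1157]
 [0.4963 0.2129 0.1165]
 [0.5004 0.2127 0.1167]
 [0.5087 0.2123 0.117 ]]
356 [0.1071 0.1092 0.116  0.2076] [[0.4864 0.2145 0.1071]
 [0.4881 0.2123 0.1082]
 [0.4914 0.2143 0.1086]
 [0.4934 0.2131 0.1088]
 [0.503  0.212  0.1095]
 [0.5008 0.2127 0.1097]]
[[ 0.0262 -0.9581 -0.2852  0.4202]
 [ 0.9997  0.026   0.0044  0.2182]
 [ 0.0032 -0.2852  0.9585  0.2818]
 [ 0.      0.      0.      1.    ]]
[0.4989 0.2167 0.0773]
```

Both cameras put the real fingertips near z ≈ 0.107 while the state reads 0.077. So the fingers end about 30 mm above the reported TCP, and they closed over the handle without touching it. The pick hasn't moved. I'll reopen and go down about 30 mm further, in steps.

jog_arm(deltas=[{"linear": [0, 0, 0], "delta_rot": [0, 0, 0], "jaw": 0.5}, {"linear": [0, 0, 0], "delta_rot": [0, 0, 0], "jaw": 0.5}, {"linear": [0, 0, 0], "delta_rot": [0, 0, 0], "jaw": 0.5}, {"linear": [0, 0, 0], "delta_rot": [0, 0, 0], "jaw": 0.5}, {"linear": [0, 0, 0], "delta_rot": [0, 0, 0], "jaw": 0.5}])

```text
time: 4.15
eef_pos: [0.4984, 0.2165, 0.0764]
tool_rot: [0.014, 1.0, 0.001, 0.002]
wrist_force: [0.0, 0.4, 0.7]
grip_width: 0.0282
```

Run:
```python
from h import *
delta((.4968,.2163,.02),178.4)
```

```text
t 4.15 pos [0.4984 0.2165 0.0764] yaw 178.44 w 0.0282 F [0.  0.4 0.7] q [ 0.31 -0.02  1.99  0.    1.17 -1.23]
lin mm [ 1.8 -0.4 56.4] rot [0.0023 0.0044 0.0007]
```

jog_arm(deltas=[{"linear": [1, 0, 0], "delta_rot": [0, 0, 0], "jaw": 0.5}, {"linear": [1, 0, 0], "delta_rot": [0, 0, 0], "jaw": 0.5}, {"linear": [1, 0, 20], "delta_rot": [0, 0.003, 0], "jaw": 0.5}, {"linear": [1.5, 0, 40], "delta_rot": [0.001, 0.004, 0], "jaw": 0.5}, {"linear": [1.5, 0, 56], "delta_rot": [0.001, 0.004, 0], "jaw": 0.5}])

```text
time: 4.57
eef_pos: [0.4968, 0.2166, 0.0194]
tool_rot: [0.014, 1.0, 0.001, 0.0]
wrist_force: [1.0, -0.2, -0.1]
grip_width: 0.0476
```

Run:
```python
from h import *
np.set_printoptions(precision=4,suppress=True)
delta((.497,.2163,.006),178.4)
for n,s in (('side',(slice(80,220),slice(200,400))),('scene',(slice(100,240),slice(320,520)))):
    c=shot(n); save(cv2.resize(c['img'][s],None,fx=4,fy=4),n+'4.png')
    P=cloud(c);m=(c['img'].max(2)<60)&(abs(P[...,0]-.497)<.02)&(abs(P[...,1]-.2156)<.05)&(P[...,2]>.02)&(P[...,2]<.3)
    print(P[m][np.argsort(P[m][:,2])[:8]])
```

```text
t 4.57 pos [0.4968 0.2166 0.0194] yaw 178.44 w 0.0476 F [ 1.  -0.2 -0.1] q [ 0.31  0.05  2.02  0.    1.07 -1.23]
lin mm [-0.2 -0.4 13.4] rot [0.0012 0.0001 0.0007]
[[0.515  0.212  0.0469]
 [0.4867 0.1924 0.0502]
 [0.5045 0.1912 0.0512]
 [0.5145 0.2101 0.0519]
 [0.4934 0.189  0.0539]
 [0.5013 0.1893 0.0539]
 [0.4946 0.1922 0.054 ]
 [0.4867 0.1917 0.054 ]]
[[0.4967 0.189  0.0498]
 [0.5016 0.1909 0.05  ]
 [0.498  0.2403 0.0507]
 [0.4797 0.1891 0.0511]
 [0.4839 0.1891 0.0514]
 [0.4918 0.1893 0.0515]
 [0.4959 0.1893 0.0517]
 [0.4885 0.1888 0.052 ]]
```

View pics/side4.png

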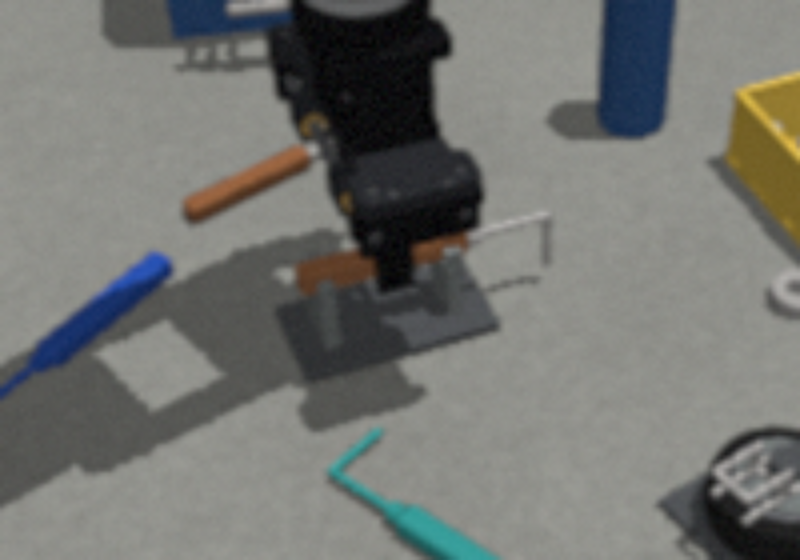

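View pics/scene4.png

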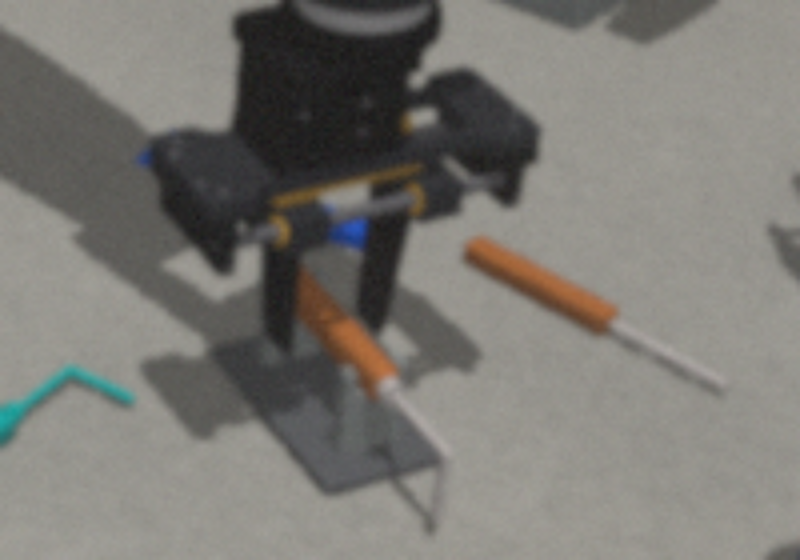

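At a reported 0.019 the fingertips (side crop (395,290)) measure z ≈ 0.049, so the 30 mm offset holds. The fingers straddle the handle. I'll go down another 13 mm to put the pads on it, then close.

jog_arm(deltas=[{"linear": [0, 0, 7], "delta_rot": [0, 0, 0], "jaw": 0.5}, {"linear": [0, 0, 13], "delta_rot": [0, 0, 0], "jaw": 0.6}, {"linear": [0, 0, 13], "delta_rot": [0, 0, 0], "jaw": 0.7}, {"linear": [0, 0, 13], "delta_rot": [0, 0, 0], "jaw": 0.8}, {"linear": [0, 0, 13], "delta_rot": [0, 0, 0], "jaw": 0.9}])

```text
time: 5.08
eef_pos: [0.4949, 0.216, 0.0049]
tool_rot: [0.014, 1.0, -0.0, -0.002]
wrist_force: [-0.3, -0.7, 0.6]
grip_width: 0.0263
```

jog_arm(deltas=[{"linear": [0, 0, 0], "delta_rot": [0, 0, 0], "jaw": 1}, {"linear": [0, 0, 0], "delta_rot": [0, 0, 0], "jaw": 1}, {"linear": [0, 0, 0], "delta_rot": [0, 0, 0], "jaw": 1}, {"linear": [0, 0, 0], "delta_rot": [0, 0, 0], "jaw": 1}, {"linear": [0, 0, 0], "delta_rot": [0, 0, 0], "jaw": 1}], grip_force=60)

```text
time: 5.5
eef_pos: [0.4955, 0.2163, 0.0057]
tool_rot: [0.014, 1.0, 0.0, -0.002]
wrist_force: [-0.6, -0.0, 4.0]
grip_width: 0.0154
```

Width is 15.4 mm, so the handle is gripped. Now lift and check.

jog_arm(deltas=[{"linear": [0, 0, -3], "delta_rot": [0, 0, 0], "jaw": 1}, {"linear": [0, 0, -20], "delta_rot": [0, 0, 0], "jaw": 1}, {"linear": [0, 0, -45], "delta_rot": [0, 0, 0], "jaw": 1}, {"linear": [0, 0, -75], "delta_rot": [0, 0, 0], "jaw": 1}, {"linear": [0, 0, -105], "delta_rot": [0, 0, 0], "jaw": 1}])

```text
time: 5.92
eef_pos: [0.4946, 0.2158, 0.1106]
tool_rot: [0.014, 1.0, -0.0, -0.003]
wrist_force: [0.4, -0.2, -1.0]
grip_width: 0.0157
```

Run:
```python
from h import *
delta((.5219,-.1518,.110),156.5)
for n in ('side','scene'):
    c=shot(n); save(c['img'],n+'5.png')
```

```text
t 5.92 pos [0.4946 0.2158 0.1106] yaw 178.44 w 0.0157 F [ 0.4 -0.2 -1. ] q [ 0.31 -0.06  1.96  0.    1.25 -1.23]
lin mm [ -37.3 -366.7    0.8] rot [-0.0021 -0.0057  0.3829]
```

View pics/side5.png

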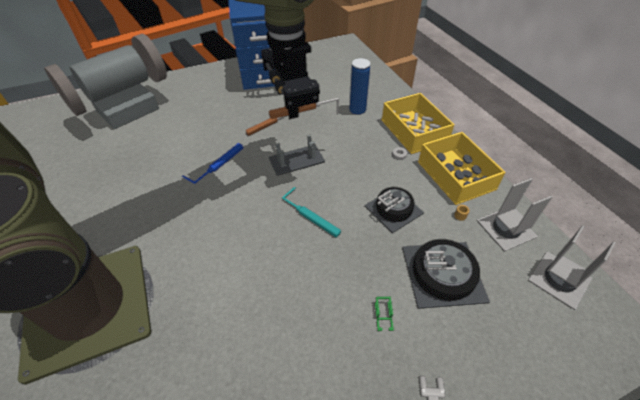

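View pics/scene5.png

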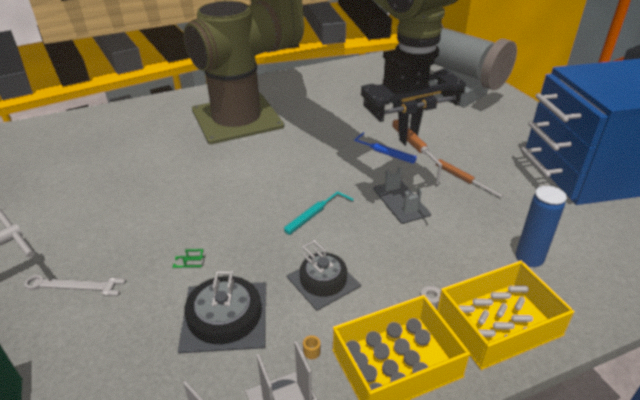

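The pick is held level in both views: side hook at (335,105), scene hook at (437,175), rest empty. Now across to above the large wheel's clip.

jog_arm(deltas=[{"linear": [-4, -35, 0], "delta_rot": [0, 0, 0.04], "jaw": 1}, {"linear": [-8, -72, 0], "delta_rot": [0, 0, 0.08], "jaw": 1}, {"linear": [-12, -109, 0], "delta_rot": [0, 0, 0.12], "jaw": 1}, {"linear": [-16, -146, 0], "delta_rot": [0, -0.003, 0.16], "jaw": 1}, {"linear": [-20, -180, 0], "delta_rot": [-0.002, -0.006, 0.2], "jaw": 1}])

```text
time: 6.43
eef_pos: [0.5135, 0.0352, 0.1149]
tool_rot: [0.114, 0.993, 0.003, 0.005]
wrist_force: [1.4, 0.6, -0.7]
grip_width: 0.0159
```

Run:
```python
from h import *
delta((.5206,-.1512,.105),156.5)
```

```text
t 6.43 pos [0.5135 0.0352 0.1149] yaw 166.89 w 0.0159 F [ 1.4  0.6 -0.7] q [-0.04 -0.14  2.02  0.    1.24 -1.38]
lin mm [ -49.1 -180.     9.2] rot [0.0074 0.009  0.1813]
```

jog_arm(deltas=[{"linear": [-9, -35, 2], "delta_rot": [0.004, 0.004, 0.036], "jaw": 1}, {"linear": [-19, -72, 4], "delta_rot": [0.007, 0.008, 0.072], "jaw": 1}, {"linear": [-29, -108, 6], "delta_rot": [0.007, 0.009, 0.108], "jaw": 1}, {"linear": [-39, -145, 8], "delta_rot": [0.007, 0.009, 0.145], "jaw": 1}, {"linear": [-49, -180, 9], "delta_rot": [0.007, 0.009, 0.181], "jaw": 1}])

```text
time: 6.85
eef_pos: [0.519, -0.1529, 0.1034]
tool_rot: [0.205, 0.979, 0.0, -0.001]
wrist_force: [0.1, 0.3, -1.0]
grip_width: 0.0158
```

jog_arm(deltas=[{"linear": [0, 0, 0], "delta_rot": [0, 0, 0], "jaw": 1}, {"linear": [0, 0, 0], "delta_rot": [0, 0, 0], "jaw": 1}, {"linear": [0, 0, 0], "delta_rot": [0, 0, 0], "jaw": 1}, {"linear": [0, 0, 0], "delta_rot": [0, 0, 0], "jaw": 1}, {"linear": [0, 0, 0], "delta_rot": [0, 0, 0], "jaw": 1}])

```text
time: 7.27
eef_pos: [0.5189, -0.1514, 0.1031]
tool_rot: [0.204, 0.979, 0.001, -0.001]
wrist_force: [-0.1, 0.2, -0.4]
grip_width: 0.0156
```

Run:
```python
from h import *
delta((.5206,-.1512,.085),156.5)
c=shot('side'); save(cv2.resize(c['img'][180:320,340:500],None,fx=5,fy=4.2/.84*1 if False else 4),'side6.png') if False else save(cv2.resize(c['img'][190:310,360:500],None,fx=5,fy=5),'side6.png')
c=shot('scene'); save(cv2.resize(c['img'][210:350,150:290],None,fx=4,fy=4),'scene6.png')
```

```text
t 7.27 pos [ 0.5189 -0.1514  0.1031] yaw 156.51 w 0.0156 F [-0.1  0.2 -0.4] q [-0.38 -0.05  1.97  0.    1.23 -1.54]
lin mm [-1.5  0.9 18.1] rot [ 0.0004 -0.0031  0.0002]
```

View pics/side6.png

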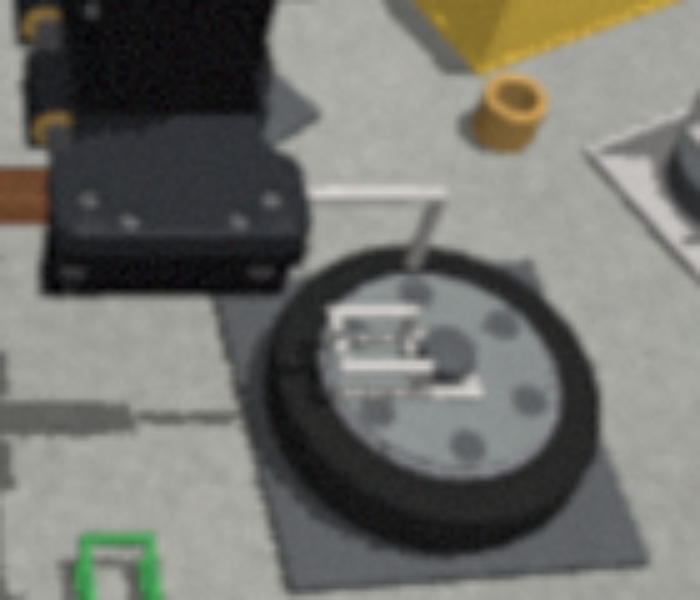

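View pics/scene6.png

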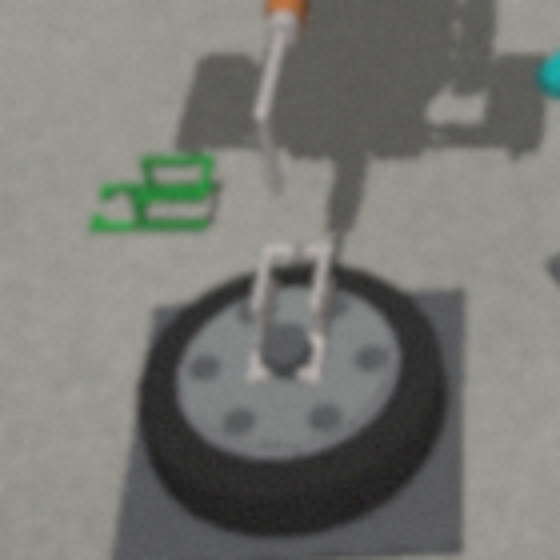

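The hook leg is visible in both views: scene crop from (264,120) to (276,187), side crop from (440,197) to (413,265). I'll triangulate it against the eye.

Run:
```python
from h import *
np.set_printoptions(precision=4,suppress=True)
a,b=cam('scene'),cam('side')
A=lambda x,y:(150+(x+.5)/4-.5,210+(y+.5)/4-.5); B=lambda x,y:(360+(x+.5)/5-.5,190+(y+.5)/5-.5)
t,e=two(a,b,A(277,187),B(413,267)); print('tip',t,e)
t2,e2=two(a,b,A(264,118),B(441,192)); print('bend',t2,e2)
# eye opening from new views: corners inner/outer; inner-edge bar end in side
print('outer bar mid',two(a,b,A(292,246),B(337,336)))
u=np.array([np.cos(np.radians(156.5)),np.sin(np.radians(156.5))]);n=np.array([-u[1],u[0]])
E=np.array([.6228,-.1957])
for p in (t,t2): print('rel eye along u',(p[:2]-E)@u,'lateral',(p[:2]-E)@n)
print('tip - TCP',t-robot.get_state()['eef_pos'])
```

```text
tip [ 0.6203 -0.1963  0.1117] 0.0030015103579356145
bend [ 0.6224 -0.1953  0.1514] 0.00030604207474136763
outer bar mid (array([ 0.6056, -0.1904,  0.0641]), np.float64(0.0014763436182572076))
rel eye along u 0.002049133918338371 lateral 0.0014948002082096627
rel eye along u 0.000503970856064189 lateral -0.00018599657400863854
tip - TCP [ 0.1012 -0.0446  0.0083]
```

The leg is within 2 mm of the eye's centre (limits ±11 and ±7 mm), and the tip is at z ≈ 0.110. I'll descend in two steps.

jog_arm(deltas=[{"linear": [-1, 0.5, 15], "delta_rot": [0, -0.003, 0], "jaw": 1}, {"linear": [-1, 0.5, 30], "delta_rot": [0, -0.003, 0], "jaw": 1}, {"linear": [-1, 0.5, 38], "delta_rot": [0, -0.003, 0], "jaw": 1}, {"linear": [-1, 0.5, 38], "delta_rot": [0, -0.003, 0], "jaw": 1}, {"linear": [-1, 0.5, 38], "delta_rot": [0, -0.003, 0], "jaw": 1}])

```text
time: 7.78
eef_pos: [0.5199, -0.151, 0.0652]
tool_rot: [0.203, 0.979, 0.0, -0.0]
wrist_force: [0.6, 0.1, -1.6]
grip_width: 0.0156
```

Run:
```python
from h import *
delta((.5204,-.1514,.040),156.5)
c=shot('side'); save(cv2.resize(c['img'][190:310,360:500],None,fx=5,fy=5),'side7.png')
c=shot('scene'); save(cv2.resize(c['img'][210:350,150:290],None,fx=4,fy=4),'scene7.png')
```

```text
t 7.78 pos [ 0.5199 -0.151   0.0652] yaw 156.55 w 0.0156 F [ 0.6  0.1 -1.6] q [-0.38 -0.01  2.    0.    1.16 -1.54]
lin mm [-0.6 -0.2 25.2] rot [ 0.0003 -0.0005  0.0009]
```

View pics/side7.png

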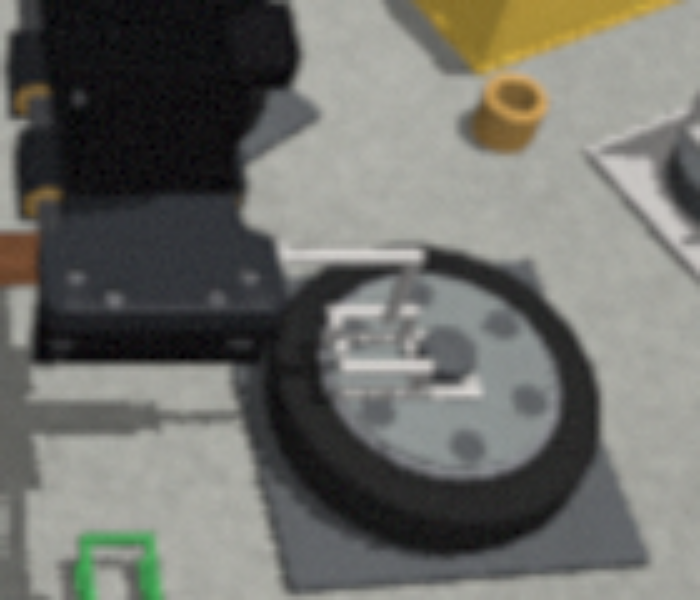

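View pics/scene7.png

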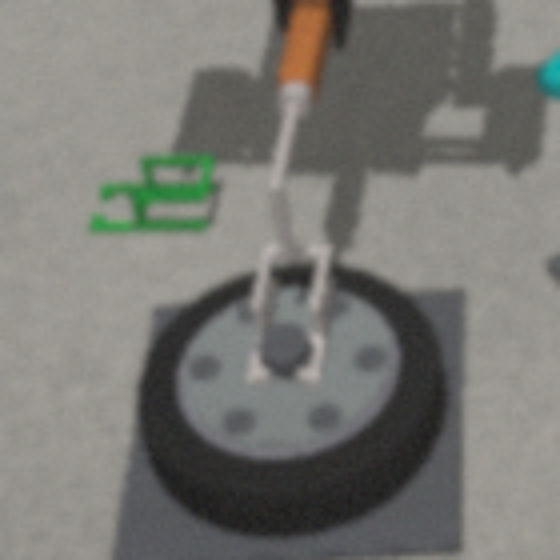

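The tip (side crop (390,320), scene crop (288,250)) is just above the opening and well placed, and the force reading is at noise level. Inserting 25 mm more.

jog_arm(deltas=[{"linear": [-0.5, 0, 8], "delta_rot": [0, 0, 0], "jaw": 1}, {"linear": [-0.5, 0, 16], "delta_rot": [0, 0, 0], "jaw": 1}, {"linear": [-0.5, 0, 25], "delta_rot": [0, 0, 0], "jaw": 1}, {"linear": [-0.5, 0, 25], "delta_rot": [0, 0, 0], "jaw": 1}, {"linear": [-0.5, 0, 25], "delta_rot": [0, 0, 0], "jaw": 1}])

```text
time: 8.3
eef_pos: [0.5204, -0.1515, 0.04]
tool_rot: [0.203, 0.979, 0.0, -0.0]
wrist_force: [-0.7, 0.2, -0.4]
grip_width: 0.0158
```

Run:
```python
from h import *
delta((.5204,-.1514,.040),156.5)
c=shot('side'); save(cv2.resize(c['img'][190:310,360:500],None,fx=5,fy=5),'side8.png')
c=shot('scene'); save(cv2.resize(c['img'][210:350,150:290],None,fx=4,fy=4),'scene8.png')
```

```text
t 8.3 pos [ 0.5204 -0.1515  0.04  ] yaw 156.52 w 0.0158 F [-0.7  0.2 -0.4] q [-0.38  0.02  2.01  0.    1.11 -1.54]
lin mm [0.  0.1 0. ] rot [ 0.0003 -0.0006  0.0004]
```

View pics/side8.png

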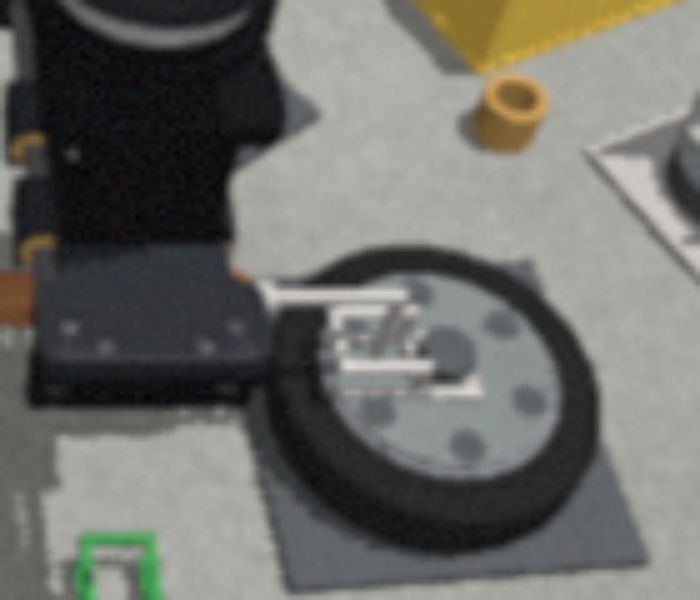

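View pics/scene8.png

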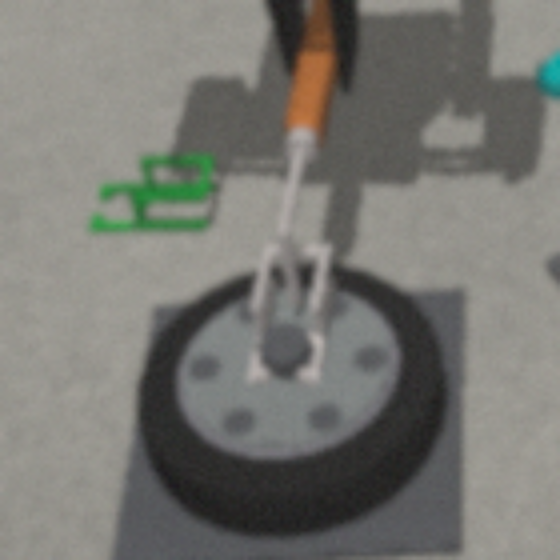

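The leg now passes down through the eye (side crop (390,335), scene crop (292,265)), with no contact force. Pulling level along tool +x, which is the axle-to-eye direction.

jog_arm(deltas=[{"linear": [4, 0, 0], "delta_rot": [0, 0, 0], "jaw": 1}, {"linear": [8, 0, 0], "delta_rot": [0, 0, 0], "jaw": 1}, {"linear": [11, 0, 0], "delta_rot": [0, 0, 0], "jaw": 1}, {"linear": [14, 0, 0], "delta_rot": [0, 0, 0], "jaw": 1}, {"linear": [17, 0, 0], "delta_rot": [0, 0, 0], "jaw": 1}])

```text
time: 8.82
eef_pos: [0.5066, -0.1455, 0.0417]
tool_rot: [0.203, 0.979, -0.0, 0.003]
wrist_force: [8.6, -3.8, -5.1]
grip_width: 0.0157
```

Run:
```python
from h import *
delta((.5204-.917*.045,-.1514+.399*.045,.040),156.5)
c=shot('side'); save(cv2.resize(c['img'][190:310,360:500],None,fx=5,fy=5),'side9.png')
```

```text
t 8.82 pos [ 0.5066 -0.1455  0.0417] yaw 156.53 w 0.0157 F [ 8.6 -3.8 -5.1] q [-0.38 -0.02  2.05  0.    1.11 -1.54]
lin mm [30.   0.1  1.5] rot [0.0003 0.0054 0.0005]
```

View pics/side9.png

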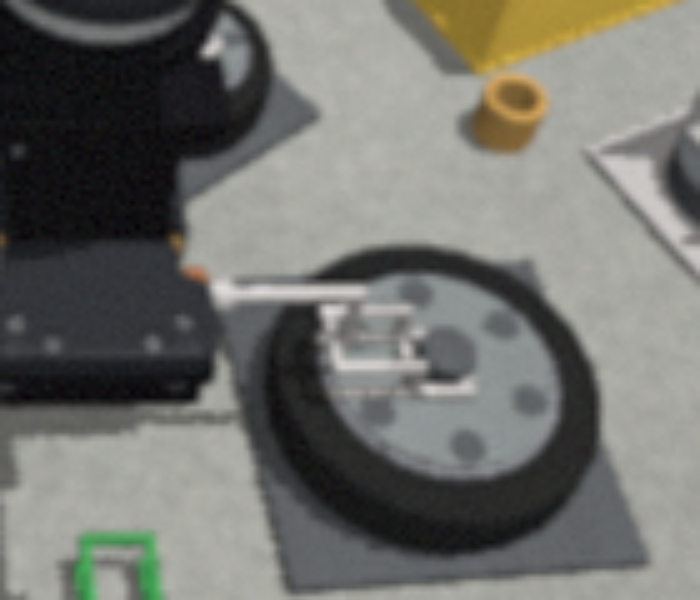

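The leg has taken up against the outer bar with about 9.4 N along the pull, and the clip has begun to shift. I'll keep pulling.

jog_arm(deltas=[{"linear": [5, 0, 1], "delta_rot": [0, 0.004, 0], "jaw": 1}, {"linear": [11, 0, 1.5], "delta_rot": [0, 0.005, 0], "jaw": 1}, {"linear": [17, 0, 1.5], "delta_rot": [0, 0.005, 0], "jaw": 1}, {"linear": [24, 0, 1.5], "delta_rot": [0, 0.005, 0], "jaw": 1}, {"linear": [31, 0, 1.5], "delta_rot": [0, 0.005, 0], "jaw": 1}])

```text
time: 9.28
eef_pos: [0.4774, -0.1328, 0.04]
tool_rot: [0.203, 0.979, 0.0, 0.0]
wrist_force: [-1.2, 0.3, -0.3]
grip_width: 0.0155
```

Run:
```python
from h import *
delta((.5204-.917*.085,-.1514+.399*.085,.040),156.5)
c=shot('side'); save(cv2.resize(c['img'][190:310,340:500],None,fx=5,fy=5),'side10.png')
c=shot('scene'); save(cv2.resize(c['img'][210:350,150:290],None,fx=4,fy=4),'scene10.png')
```

```text
t 9.28 pos [ 0.4774 -0.1328  0.04  ] yaw 156.53 w 0.0155 F [-1.2  0.3 -0.3] q [-0.38 -0.09  2.11  0.    1.11 -1.54]
lin mm [38.1  0.1  0. ] rot [0.0004 0.0002 0.0004]
```

View pics/side10.png

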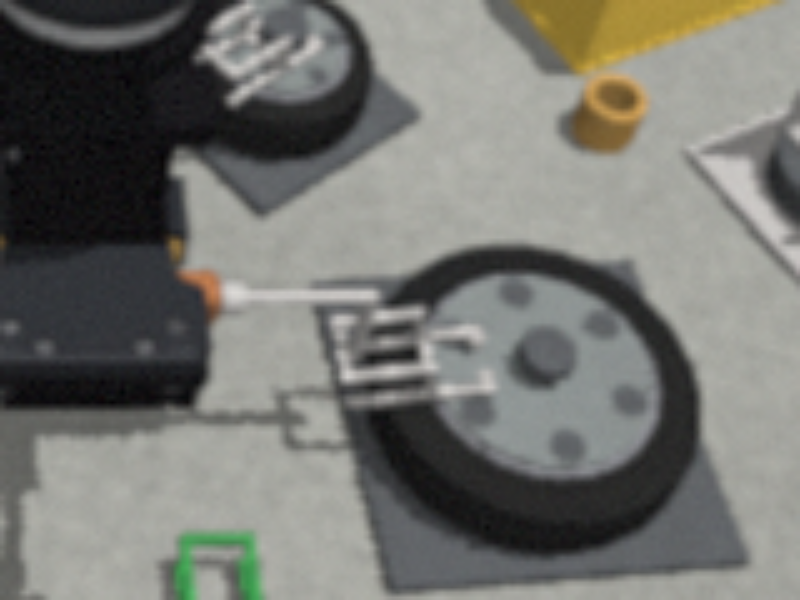

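View pics/scene10.png

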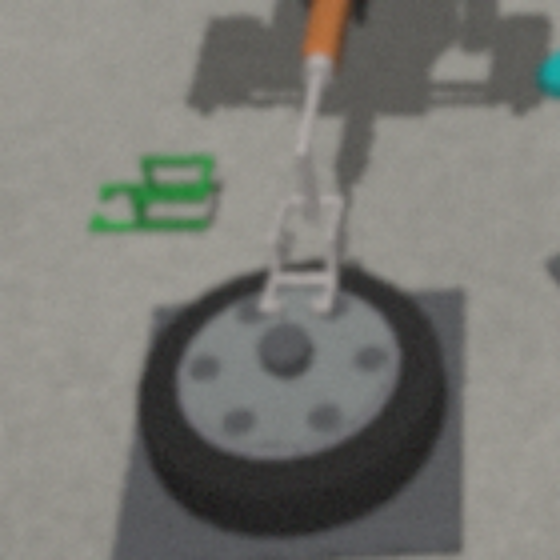

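The clip has come off: in the scene crop its jaw ends are at (265,305) and (330,305), with a clear gap to the axle at (287,350). It travelled about 36 mm against the 25 needed, and is resting on the wheel. The small wheel's clip is still seated. I'll back off a little to slacken it, then lift the hook straight out.

jog_arm(deltas=[{"linear": [3, 0, 0], "delta_rot": [0, 0, 0], "jaw": 1}, {"linear": [6, 0, 0], "delta_rot": [0, 0, 0], "jaw": 1}, {"linear": [6, 0, 0], "delta_rot": [0, 0, 0], "jaw": 1}, {"linear": [2, 0, 0], "delta_rot": [0, 0, 0], "jaw": 1}, {"linear": [2, 0, 0], "delta_rot": [0, 0, 0], "jaw": 1}])

```text
time: 9.8
eef_pos: [0.4756, -0.132, 0.0398]
tool_rot: [0.203, 0.979, 0.0, 0.0]
wrist_force: [0.4, 0.7, -0.2]
grip_width: 0.0157
```

jog_arm(deltas=[{"linear": [0, 0, -6], "delta_rot": [0, 0, 0], "jaw": 1}, {"linear": [0, 0, -12], "delta_rot": [0, 0, 0], "jaw": 1}, {"linear": [0, 0, -20], "delta_rot": [0, 0, 0], "jaw": 1}, {"linear": [0, 0, -30], "delta_rot": [0, 0, 0], "jaw": 1}, {"linear": [0, 0, -40], "delta_rot": [0, 0, 0], "jaw": 1}])

```text
time: 10.22
eef_pos: [0.4758, -0.1321, 0.0812]
tool_rot: [0.203, 0.979, 0.0, 0.0]
wrist_force: [-0.0, 0.4, -1.0]
grip_width: 0.0156
```

jog_arm(deltas=[{"linear": [0, 0, -10], "delta_rot": [0, 0, 0], "jaw": 1}, {"linear": [0, 0, -20], "delta_rot": [0, 0, 0], "jaw": 1}, {"linear": [0, 0, -30], "delta_rot": [0, 0, 0], "jaw": 1}, {"linear": [0, 0, -30], "delta_rot": [0, 0, 0], "jaw": 1}, {"linear": [0, 0, -30], "delta_rot": [0, 0, 0], "jaw": 1}])

```text
time: 10.63
eef_pos: [0.4763, -0.1323, 0.1122]
tool_rot: [0.203, 0.979, -0.0, 0.001]
wrist_force: [0.5, 0.6, -1.0]
grip_width: 0.0155
```

Run:
```python
from h import *
delta((.4955,.2163,.112),178.44)
c=shot('side'); save(cv2.resize(c['img'][150:310,340:500],None,fx=3.7,fy=3.7),'side11.png')
c=shot('scene'); save(cv2.resize(c['img'][180:350,150:290],None,fx=3.5,fy=3.5),'scene11.png')
```

```text
t 10.63 pos [ 0.4763 -0.1323  0.1122] yaw 156.53 w 0.0155 F [ 0.5  0.6 -1. ] q [-0.38 -0.17  2.06  0.    1.25 -1.54]
lin mm [121.2 327.4  -0. ] rot [-1.000e-04  2.800e-03 -3.823e-01]
```

View pics/side11.png

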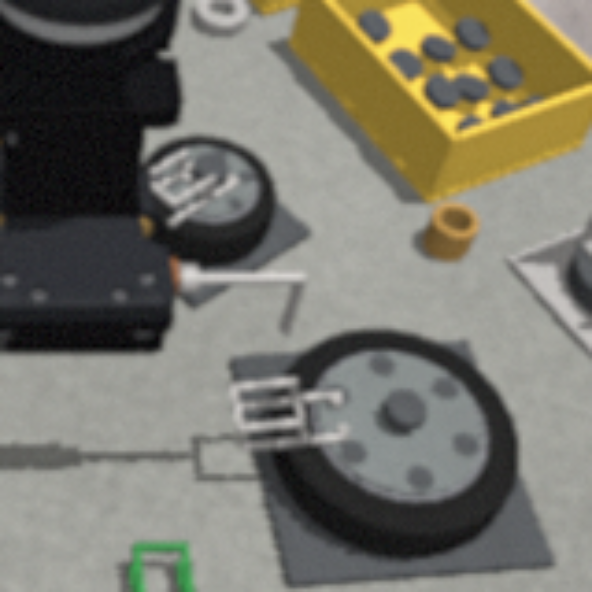

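View pics/scene11.png

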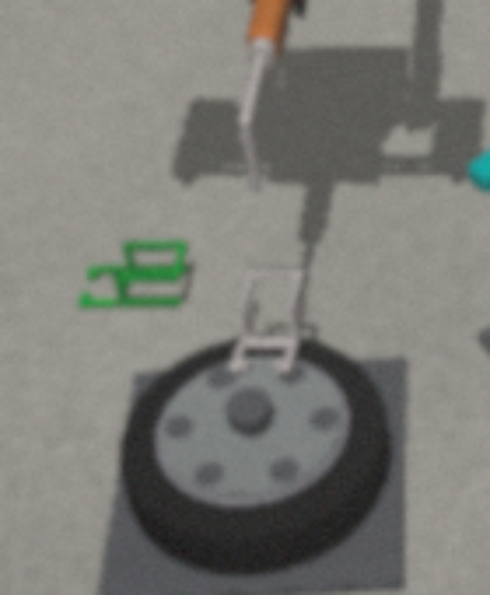

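The hook is free and the clip rests on the wheel, tilted on the tyre and clear of the axle. Now carrying the pick back to the rest.

jog_arm(deltas=[{"linear": [12, 33, 0], "delta_rot": [0, 0, -0.038], "jaw": 1}, {"linear": [25, 69, 0], "delta_rot": [0, 0, -0.077], "jaw": 1}, {"linear": [38, 105, 0], "delta_rot": [0, 0, -0.115], "jaw": 1}, {"linear": [51, 139, 0], "delta_rot": [0, 0, -0.154], "jaw": 1}, {"linear": [64, 172, 0], "delta_rot": [0, 0.002, -0.2], "jaw": 1}])

```text
time: 11.15
eef_pos: [0.4843, 0.053, 0.1097]
tool_rot: [0.104, 0.995, 0.0, -0.002]
wrist_force: [0.7, 0.1, -1.2]
grip_width: 0.0158
```

Run:
```python
from h import *
delta((.4955,.2163,.090),178.44)
```

```text
t 11.15 pos [0.4843 0.053  0.1097] yaw 168.09 w 0.0158 F [ 0.7  0.1 -1.2] q [-0.   -0.19  2.08  0.    1.25 -1.37]
lin mm [ 22.6 162.1  19.8] rot [ 0.0006 -0.0035 -0.1806]
```

jog_arm(deltas=[{"linear": [5, 36, 0], "delta_rot": [0, 0, -0.04], "jaw": 1}, {"linear": [10, 72, 4], "delta_rot": [0, 0, -0.08], "jaw": 1}, {"linear": [15, 108, 8], "delta_rot": [0, -0.002, -0.12], "jaw": 1}, {"linear": [20, 142, 14], "delta_rot": [0, -0.003, -0.16], "jaw": 1}, {"linear": [22.5, 162, 20], "delta_rot": [0.0005, -0.0035, -0.1805], "jaw": 1}])

```text
time: 11.57
eef_pos: [0.4948, 0.2192, 0.0888]
tool_rot: [0.012, 1.0, 0.0, -0.001]
wrist_force: [-0.5, 0.1, -1.2]
grip_width: 0.0157
```

jog_arm(deltas=[{"linear": [0, 0, 0], "delta_rot": [0, 0, 0], "jaw": 1}, {"linear": [0, 0, 0], "delta_rot": [0, 0, 0], "jaw": 1}, {"linear": [0, 0, 0], "delta_rot": [0, 0, 0], "jaw": 1}, {"linear": [0, 0, 0], "delta_rot": [0, 0, 0], "jaw": 1}, {"linear": [0, 0, 0], "delta_rot": [0, 0, 0], "jaw": 1}])

```text
time: 11.98
eef_pos: [0.495, 0.2181, 0.089]
tool_rot: [0.013, 1.0, 0.0, -0.0]
wrist_force: [0.2, -0.8, -0.7]
grip_width: 0.0155
```

Run:
```python
from h import *
delta((.4955,.2163,.0065),178.44)
c=shot('side'); save(cv2.resize(c['img'][80:200,240:380],None,fx=5,fy=5),'side12.png')
c=shot('scene'); save(cv2.resize(c['img'][120:240,340:480],None,fx=5,fy=5),'scene12.png')
```

```text
t 11.98 pos [0.495  0.2181 0.089 ] yaw 178.55 w 0.0155 F [ 0.2 -0.8 -0.7] q [ 0.32 -0.04  1.98  0.    1.2  -1.23]
lin mm [-0.6 -1.8 82.5] rot [ 0.0005 -0.0007  0.0019]
```

View pics/side12.png

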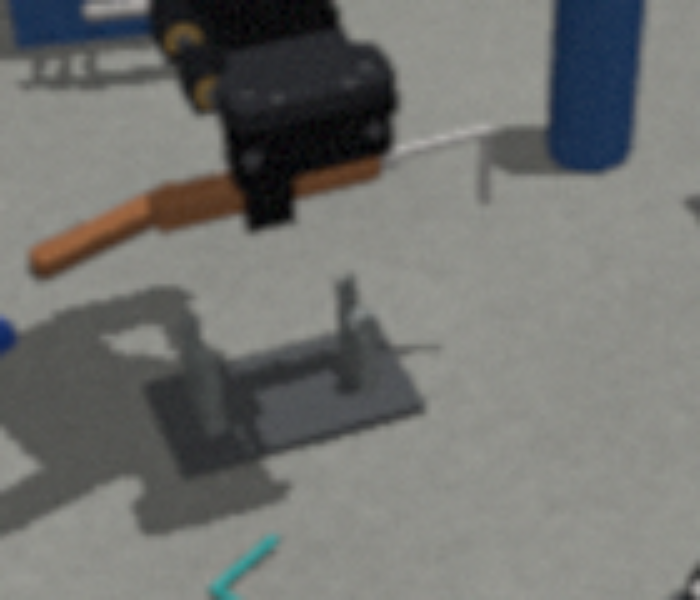

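View pics/scene12.png

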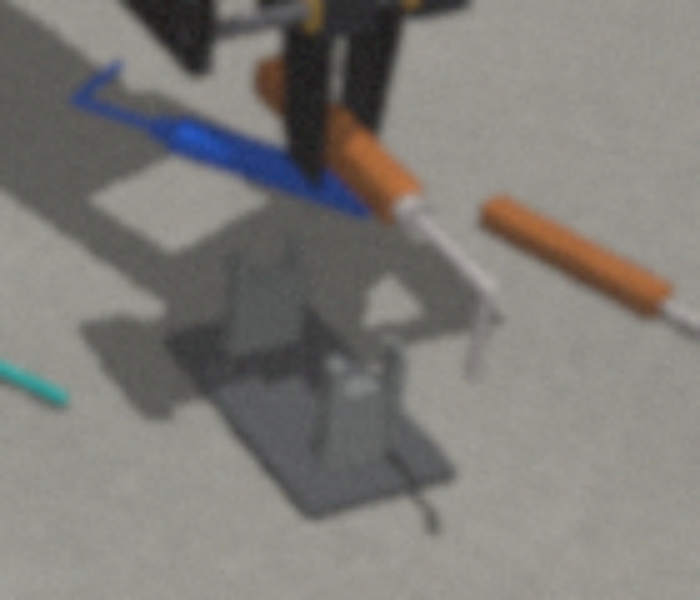

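Run:
```python
from h import *
np.set_printoptions(precision=4,suppress=True)
a,b=cam('scene'),cam('side')
A=lambda x,y:(340+(x+.5)/5-.5,120+(y+.5)/5-.5); B=lambda x,y:(240+(x+.5)/5-.5,80+(y+.5)/5-.5)
e=np.array([.495,.2181,.089])
for n,p,q in (('bend',A(495,298),B(490,126)),('tip',A(474,378),B(485,203)),('ferrule',A(408,205),B(382,160))):
    t,r=two(a,b,p,q);print(n,t,r,t-e)
for n,c in (('scene',a),('side',b)):
    h=cv2.cvtColor(c['img'],cv2.COLOR_RGB2HSV); m=cv2.inRange(h,(3,110,50),(18,255,255))
    P=cloud(c); k=(m>0)&(c['range_z']>0)&(P[...,2]>.1)&(P[...,2]<.2)&(abs(P[...,1]-.216)<.04)&(abs(P[...,0]-.5)<.1);Q=P[k]
    r=cv2.minAreaRect((Q[:,:2]*1000).astype(np.float32));print(n,r,np.percentile(Q[:,2],[2,98]),np.polyfit(Q[:,0],Q[:,1],1),np.polyfit(Q[:,0],Q[:,2],1))
```

```text
bend [0.6102 0.2177 0.1364] 0.0017028960742219758 [ 0.1152 -0.0004  0.0474]
tip [0.6067 0.2157 0.0962] 0.002264307511277002 [ 0.1117 -0.0024  0.0072]
ferrule [0.5523 0.2152 0.139 ] 0.004529355007146494 [ 0.0573 -0.0029  0.05  ]
scene ((498.2556457519531, 208.814453125), (32.758514404296875, 102.88340759277344), 85.5628662109375) [0.1351 0.1492] [-0.0085  0.2181] [0.0025 0.1435]
side ((494.58917236328125, 211.9222412109375), (13.672136306762695, 107.81029510498047), 82.62639617919922) [0.1328 0.1472] [-0.0513  0.2376] [-0.0477  0.1629]
```

The hook sits within about 1 mm of where it was relative to the TCP before the pull, so the pick hasn't slipped in the grip. I'll align over the notches and lower.

jog_arm(deltas=[{"linear": [-0.5, -2, 10], "delta_rot": [0, 0, 0.002], "jaw": 1}, {"linear": [-0.5, -2, 25], "delta_rot": [0, 0, 0.002], "jaw": 1}, {"linear": [-0.5, -2, 40], "delta_rot": [0, 0, 0.002], "jaw": 1}, {"linear": [-0.5, -2, 50], "delta_rot": [0, 0, 0.002], "jaw": 1}, {"linear": [-0.5, -2, 50], "delta_rot": [0, 0, 0.002], "jaw": 1}])

```text
time: 12.5
eef_pos: [0.4933, 0.2151, 0.036]
tool_rot: [0.014, 1.0, -0.001, -0.003]
wrist_force: [0.6, -0.1, -0.9]
grip_width: 0.0157
```

jog_arm(deltas=[{"linear": [0, 0, 0], "delta_rot": [0, 0, 0], "jaw": 1}, {"linear": [0, 0, 0], "delta_rot": [0, 0, 0], "jaw": 1}, {"linear": [0, 0, 0], "delta_rot": [0, 0, 0], "jaw": 1}, {"linear": [0, 0, 0], "delta_rot": [0, 0, 0], "jaw": 1}, {"linear": [0, 0, 0], "delta_rot": [0, 0, 0], "jaw": 1}])

```text
time: 12.92
eef_pos: [0.4939, 0.2153, 0.0368]
tool_rot: [0.014, 1.0, -0.0, -0.002]
wrist_force: [0.4, 1.1, -0.2]
grip_width: 0.0159
```

Run:
```python
from h import *
delta((.4955,.2163,.0065),178.44)
c=shot('side'); save(cv2.resize(c['img'][80:200,240:380],None,fx=5,fy=5),'side13.png')
c=shot('scene'); save(cv2.resize(c['img'][120:240,340:480],None,fx=5,fy=5),'scene13.png')
```

```text
t 12.92 pos [0.4939 0.2153 0.0368] yaw 178.41 w 0.0159 F [ 0.4  1.1 -0.2] q [ 0.31  0.02  2.02  0.    1.11 -1.23]
lin mm [-1.7  1.1 30.3] rot [-0.0007 -0.0042 -0.0006]
```

View pics/side13.png

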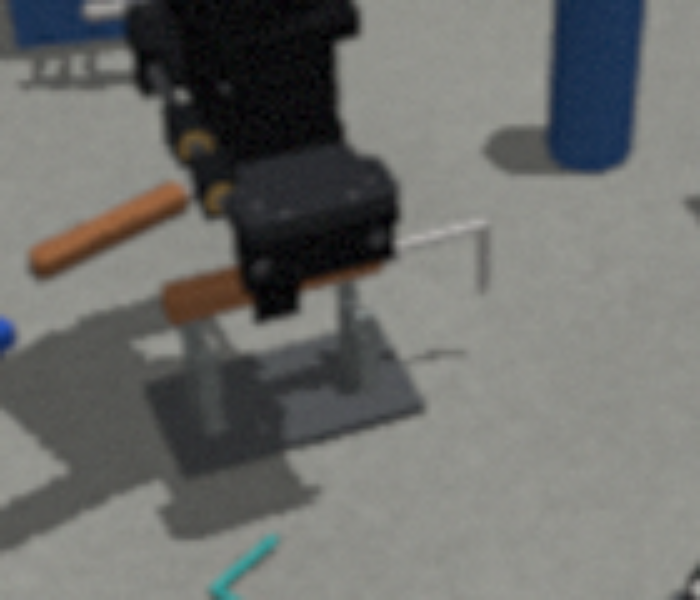

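View pics/scene13.png

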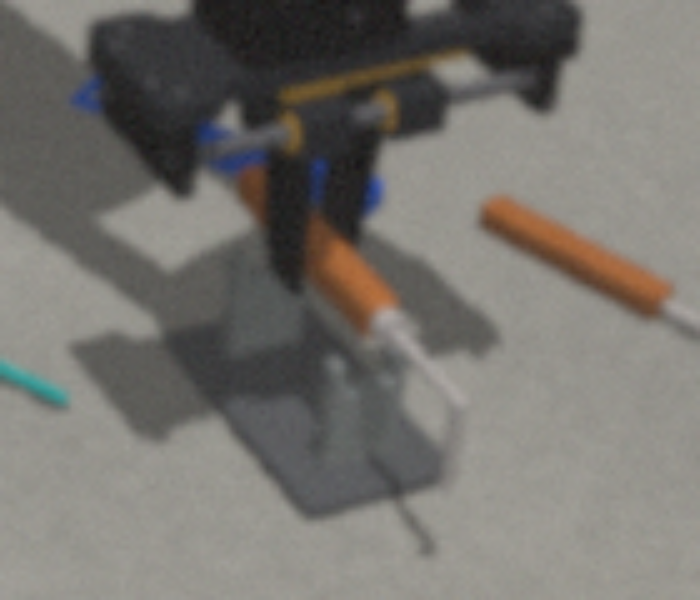

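The pick is above and in line with the notches in both views, still about 30 mm high. Lowering slowly.

jog_arm(deltas=[{"linear": [-1.5, 1, 5], "delta_rot": [0, -0.003, 0], "jaw": 1}, {"linear": [-1.5, 1, 10], "delta_rot": [0, -0.003, 0], "jaw": 1}, {"linear": [-1.5, 1, 15], "delta_rot": [0, -0.003, 0], "jaw": 1}, {"linear": [-1.5, 1, 20], "delta_rot": [0, -0.003, 0], "jaw": 1}, {"linear": [-1.5, 1, 23], "delta_rot": [0, -0.003, 0], "jaw": 1}])

```text
time: 13.43
eef_pos: [0.4944, 0.216, 0.0122]
tool_rot: [0.014, 1.0, -0.001, -0.002]
wrist_force: [0.1, -0.8, -1.1]
grip_width: 0.0153
```

Run:
```python
from h import *
delta((.4955,.2163,.0062),178.44)
```

```text
t 13.43 pos [0.4944 0.216  0.0122] yaw 178.41 w 0.0153 F [ 0.1 -0.8 -1.1] q [ 0.31  0.05  2.03 -0.    1.06 -1.23]
lin mm [-1.1  0.4  6. ] rot [-0.0014 -0.0033 -0.0005]
```

jog_arm(deltas=[{"linear": [-0.5, 0, 2], "delta_rot": [0, -0.002, 0], "jaw": 1}, {"linear": [-0.5, 0, 4], "delta_rot": [0, -0.002, 0], "jaw": 1}, {"linear": [-0.5, 0, 5], "delta_rot": [0, -0.002, 0], "jaw": 1}, {"linear": [-0.5, 0, 6], "delta_rot": [0, -0.002, 0], "jaw": 1}, {"linear": [-0.5, 0, 6], "delta_rot": [0, -0.002, 0], "jaw": 1}])

```text
time: 13.85
eef_pos: [0.4949, 0.216, 0.0061]
tool_rot: [0.014, 1.0, -0.001, -0.001]
wrist_force: [0.9, -1.2, -0.2]
grip_width: 0.0155
```

Run:
```python
from h import *
delta((.4955,.2163,.0062),178.44)
c=shot('side'); save(cv2.resize(c['img'][80:200,240:380],None,fx=5,fy=5),'side14.png')
c=shot('scene'); save(cv2.resize(c['img'][120:240,340:480],None,fx=5,fy=5),'scene14.png')
```

```text
t 13.85 pos [0.4949 0.216  0.0061] yaw 178.41 w 0.0155 F [ 0.9 -1.2 -0.2] q [ 0.31  0.06  2.03 -0.    1.05 -1.23]
lin mm [-0.6  0.4 -0.1] rot [-0.0015 -0.0013 -0.0005]
```

View pics/side14.png

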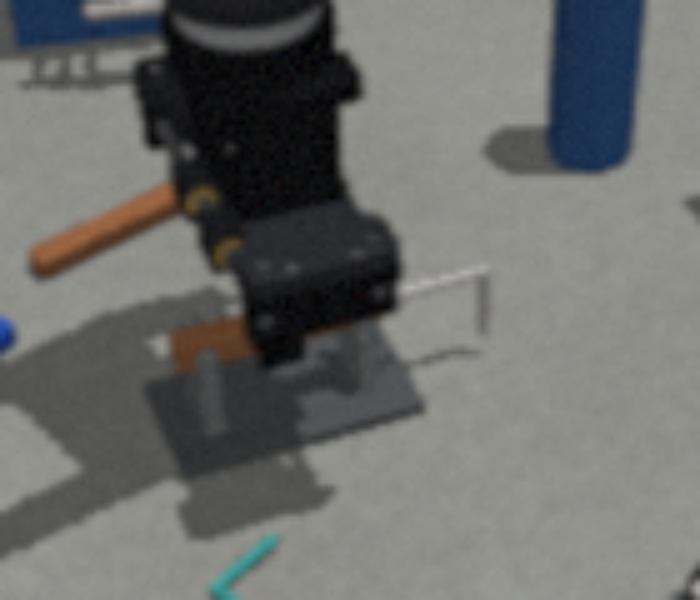

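View pics/scene14.png

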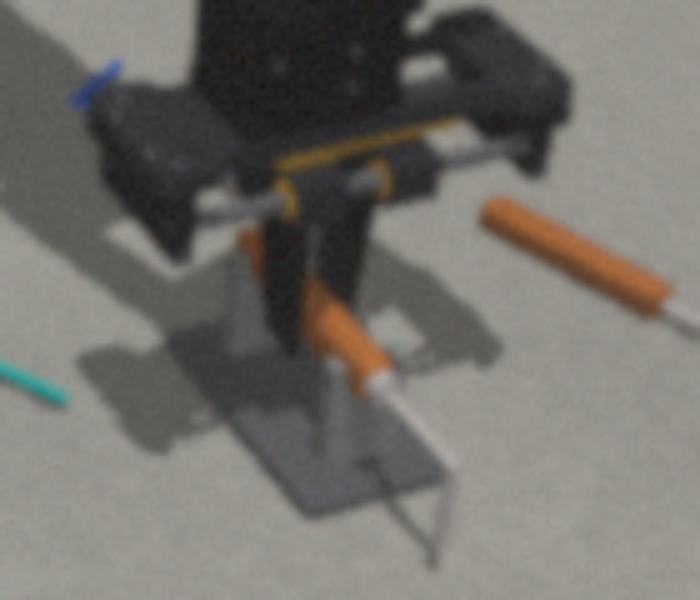

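The handle lies in both notches (side crop posts at (210,390) and (365,340)). There's no upward load yet, so I'll lower another millimetre to touch down and then open slowly.

jog_arm(deltas=[{"linear": [0, 0, 0.5], "delta_rot": [0, 0, 0], "jaw": 1}, {"linear": [0, 0, 1], "delta_rot": [0, 0, 0], "jaw": 1}, {"linear": [0, 0, 1], "delta_rot": [0, 0, 0], "jaw": 1}, {"linear": [0, 0, 1.5], "delta_rot": [0, 0, 0], "jaw": 1}, {"linear": [0, 0, 1.5], "delta_rot": [0, 0, 0], "jaw": 1}])

```text
time: 14.37
eef_pos: [0.4953, 0.2161, 0.0057]
tool_rot: [0.014, 1.0, -0.001, -0.0]
wrist_force: [-2.1, -1.2, 4.6]
grip_width: 0.0156
```

Upward force is now 4.6 N, so it has touched down. Releasing.

jog_arm(deltas=[{"linear": [0, 0, 0], "delta_rot": [0, 0, 0], "jaw": 0.8}, {"linear": [0, 0, 0], "delta_rot": [0, 0, 0], "jaw": 0.75}, {"linear": [0, 0, 0], "delta_rot": [0, 0, 0], "jaw": 0.7}, {"linear": [0, 0, 0], "delta_rot": [0, 0, 0], "jaw": 0.6}, {"linear": [0, 0, 0], "delta_rot": [0, 0, 0], "jaw": 0.55}])

```text
time: 14.78
eef_pos: [0.4952, 0.216, 0.0055]
tool_rot: [0.014, 1.0, -0.001, -0.0]
wrist_force: [0.4, -0.0, -0.2]
grip_width: 0.0367
```

jog_arm(deltas=[{"linear": [0, 0, 0], "delta_rot": [0, 0, 0], "jaw": 0.55}, {"linear": [0, 0, -10], "delta_rot": [0, 0, 0], "jaw": 0.55}, {"linear": [0, 0, -30], "delta_rot": [0, 0, 0], "jaw": 0.55}, {"linear": [0, 0, -60], "delta_rot": [0, 0, 0], "jaw": 0.55}, {"linear": [0, 0, -95], "delta_rot": [0, 0, 0], "jaw": 0.55}])

```text
time: 15.2
eef_pos: [0.4936, 0.2156, 0.1002]
tool_rot: [0.014, 1.0, -0.001, -0.002]
wrist_force: [-0.1, 0.3, -0.3]
grip_width: 0.0426
```

jog_arm(deltas=[{"linear": [0, 0, -20], "delta_rot": [0, 0, 0], "jaw": 0.55}, {"linear": [0, 0, -45], "delta_rot": [0, 0, 0], "jaw": 0.55}, {"linear": [0, 0, -60], "delta_rot": [0, 0, 0], "jaw": 0.55}, {"linear": [0, 0, -60], "delta_rot": [0, 0, 0], "jaw": 0.55}, {"linear": [0, 0, -60], "delta_rot": [0, 0, 0], "jaw": 0.55}])

```text
time: 15.62
eef_pos: [0.4946, 0.216, 0.1615]
tool_rot: [0.014, 1.0, -0.001, -0.001]
wrist_force: [-0.5, 0.3, 0.1]
grip_width: 0.0428
```

Run:
```python
from h import *
delta((.4955,.2163,.0062),178.44)
c=shot('side'); save(c['img'],'side15.png')
c=shot('scene'); save(c['img'],'scene15.png'); save(cv2.resize(c['img'][120:360,150:450],None,fx=2.5,fy=2.5),'scene15c.png')
```

```text
t 15.62 pos [0.4946 0.216  0.1615] yaw 178.41 w 0.0428 F [-0.5  0.3  0.1] q [ 0.31 -0.11  1.92 -0.    1.33 -1.23]
lin mm [ -1.3   0.6 155.3] rot [-0.0018 -0.0023 -0.0005]
```

View pics/side15.png

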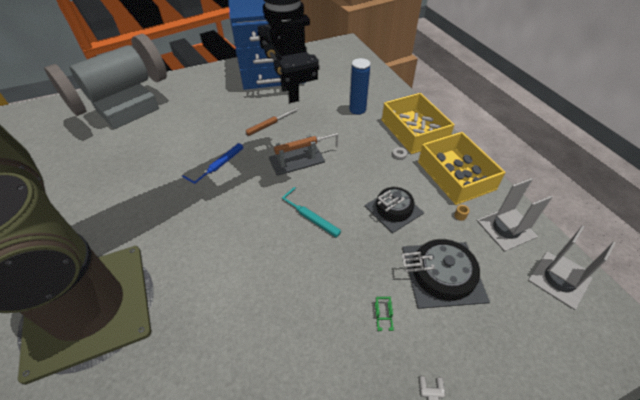

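View pics/scene15c.png

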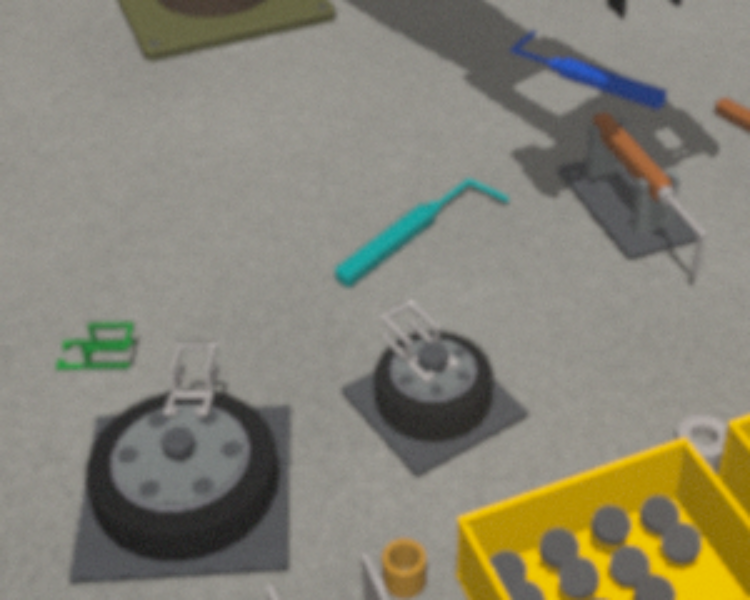

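The side view shows the pick back in both notches at (297,145), the large clip clear of its axle at (415,263), and the small clip still seated at (392,200). The gripper is clear of everything, so I'm handing in.

```bash
python3 -c "
from plant import robot
print(robot.finish_job())"
```

```text
the job is handed in; nothing more can be done
None
```

I pulled the large wheel's clip straight off its axle with the hooked pick, and the pick is back on its rest. I handed the job in at about 15.7 s, well inside the 46 s limit.

- **Clip:** the pull peaked at about 9.4 N in the readings. The clip moved about 36 mm, against the 25 mm needed. It now lies on the large wheel, and the last pictures show a clear gap between it and the axle. Only the pick touched it.
- **Other items:** the small wheel's clip is still seated, and nothing else had moved.
- **Pick:** it lies in both notches of the rest. I lowered it until it touched down with 4.6 N, then released it. The gripper is open above it, touching nothing.
- **What disagreed:** the real fingertips were about 30 mm higher than the reported tool position. My first grasp therefore closed in the air above the handle without moving anything. I measured the offset with the cameras, allowed for it, and the second grasp held with no measurable slip.

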